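# Pack the magnifier and hasp the service case

## Robot

A 6-joint arm with a two-finger parallel gripper is mounted at the origin on the work surface. World frame = base frame: x ahead of the robot, y to its left, z up, the work surface at z = 0. Lengths are in mm, angles in rad, forces in N, time in s.
With the tool pointing down it reaches from about 350 to 925 mm from the base axis. Payload 6.4 kg.
Tool frame: the origin (TCP) lies at the very end of the fingers, on their centre line; the grasp point (between the pads) lies arm.grip_point_offset behind it (arm.grip_point_offset is the distance from the TCP to the grasp point, in mm); z points along the fingers, y is the line along which they close (so a half turn about z gives the same grasp; the last joint's range is limited). The gripper opens to 94 mm and grips with 3 to 60 N. Pads are 16 mm wide; open, the fingers measure 119 mm over their backs; the gripper's body (75 mm by 177 mm) begins 78 mm behind the grasp point.
Start: joints at [1.052, 0.245, 1.558, -0, 1.339, -0.174], TCP at [219.703, 611.755, 205.455] pointing down, gripper open.
Joint ranges: [-3.13, 3.13], [-1.02, 2.26], [0.13, 2.54], [-0.95, 4.09], [0.21, 2.88], [-2.74, 2.74]. Speed limits (rad/s): [2.57, 2.57, 3.14, 3.14, 3.14, 3.14].

## Interface

Orientations are given as a rotation vector (axis times angle).
In Python, from station import arm gives the robot as it stands.
- The arm moves only by the tool servo_tool, never from a script. Its argument "increments" is a list of rows, each a list of 7 numbers: the shift along the tool's x, y, z as a fraction of full scale, then the turn, a rotation vector about the tool's x, y, z as a fraction of full scale, then the opening, from 0 (shut) to 1 (fully open). A call has 1 to 12 rows; each row shifts and turns the commanded pose from where the row before left it, along the tool's axes as they then stand; what a row does not reach is not made up. Full scale, the value 1, is 0.02 m for a shift and 4 degrees for a turn. A row lasts 1/12 s, in which the tool goes at most 41.7 mm and 7.16 degrees, less where a joint would pass 70% of its speed; a pose out of reach is approached as far as the arm can. A call with a number of a shift or a turn outside -1 to 1 is refused whole. A call with a gripper value outside its range is refused whole. The fingers move at their own pace and stop on an object; "grip_force" is the grip in N (left out, the last holds). Time passes only in rows, so rows that do not move let the fingers close. It gives the time, the measured TCP pose, the force, the opening and the grip force at its end, in the units of the state.
- arm.read_state(): the state, without advancing time (a new reading comes with each control period).
- arm.snapshot(name): name is "side" or "top" or "wrist"; returns a dict with "frame" (480x640x3 uint8, red, green, blue), "range_z" (480x640 float32, mm along the optical axis (not along the pixel's ray), 0 where there is no reading), "camera_matrix" (3x3 intrinsics, pixels), "D" ([k1, k2, p1, p2, k3] as OpenCV has them; the pictures are not rectified), "rvec" (rotation vector, rad) and "tvec" (3), from world to camera coordinates, as OpenCV has them. Camera axes: x right, y down, z forward; pixel columns grow to the right and rows downward; lengths in mm; the calibration is good to about 2 mm. A picture is of the moment at which its call begins.
- arm.finish_job(): hands the job in; it is judged then, once.
Trained networks look in the newest picture that a camera, given by its name, has taken for a name from the list of things; names that differ only in an ending like _2 or _b are one class to them, and where a whole thing is asked for, a point or a joint stands for the part that bears it (a point fixed in the world has none). Each returns a list of dicts, best first, with "conf" (0 to 1); they miss things now and then, are a little off and sometimes report something else, mostly with a low value. They report only what shows in the picture. A call takes as long as a camera call. They do not tell look-alikes from the thing itself.
- arm.find_in(camera, thing): "uv" ([column, row] in pixels, amid what is visible of it).
The state is a dict: "time_s": time; "joint_positions": joint angles; "qvel": joint speeds; "effort": joint torques, N m; "position": TCP position; "orientation": TCP orientation; "wrist_force": force on the tool from outside, world axes, zero at the start; "moment": the same for the moment, N m; "finger_gap": finger opening in mm; "grip_force": force on a finger pad.
Only numpy, scipy, OpenCV 4.12 (cv2) and the standard library are available. Lean on these libraries where they do the work, as an engineer would, in place of code of your own. Each camera call takes 0.05 s, during which the arm holds its last target. There are 200 camera calls.

## Task

Pack the service case for a call-out: lift the red-handled magnifier off its hook, lay it flat in the case's empty front bay, shut the lid with the hasp clear of the staple, and then swing the hasp fully down over the staple. Leave everything else where it is, and the other tools hanging on their hooks.

Things in the scene. Friction and masses are not known exactly. Their poses are not given: they have to be found in the camera images.
- case: Aluminium service case, dark foam inside, fixed to the bench. Origin: centre of its underside; x from its front (robot side) to its hinge side, y to its left, z up. Outside 190 (x) by 300 (y) mm; lower shell 62 mm high, 5 mm walls; with the lid shut 104.5 mm high. Foam fills the shell to z = 40 mm, so the walls stand 22 mm above the foam.
- bay (a point): Centre of the empty front bay's foam floor (case frame x -46, y 0, z 40 mm; axes as the case). The bay is x -90 to -2, y -145 to 145 mm in the case frame. A foam rib (x -2 to 6 mm, top at z = 58 mm) parts it from the rear bay (x 6 to 90 mm), which holds the multimeter and the screwdriver.
- lid (a joint): Lid's opening angle, rad: 0 shut, grows as it opens (stop at 1.8); turns about the case's y axis through lid_hinge. Stiff hinge: it stays where it is left; a push of up to 8 N near its front edge moves it. Starts part open, leaning over the rear bay.
- lid_hinge (a point): Lid's hinge axis at its middle, the lower shell's rear top edge (case frame x 95, y 0, z 62.5 mm). Axes turn with the lid; lid shut, they are the case's. In this frame the lid is a shell x -190 to 0, y -150 to 150, z 0 to 42 mm, 4 mm walls; outer face z = 42.
- lid_edge (a point): Middle of the lid's outer front edge (x -190, y 0, z 42 mm in the lid_hinge frame). Along the middle of the outer face (x -95) stands a black carrying bar, 10 mm thick, 104 mm long (y -52 to 52), 31 mm tall.
- hasp (a joint): Hasp's angle from the lid, rad: 0 = leaf flat on the case's front over the staple (its stop), 1.57 = straight out to the front of the shut lid, 3.14 = straight up from it; other stop at 4.0. Stays where it is left (about 2 N, 30 mm from the pin, moves it). Starts well off the staple. Turns about the case's y axis through hasp_hinge.
- hasp_hinge (a point): Hasp's hinge pin at its middle (lid_hinge frame x -195, y 0, z 39 mm; lid shut: case frame x -100, y 0, z 101.5 mm). Axes turn with the leaf, which runs along -z: 78 mm long, 34 mm wide (y), 4 mm thick, outer face to -x. Solid for 43 mm from the pin, then a slot 14 by 28 mm for the staple, then an 8 mm end.
- hasp_end (a point): Free end of the hasp's leaf, 78 mm from the pin.
- catch (a point): Outer end of the fixed brass staple: a U of 6 mm bar, 22 mm tall, standing 21 mm out from the middle of the case's front (this point: case frame x -113, y 0, z 43 mm).
- stand: Fixed hook stand, blue foot. Origin on the bench under the middle hook's resting point; x from the hooks back to the rail, y left. Hooks of 6 mm bar at y -90, 0, 90, pointing to -x: level at z 300 mm from x 10 to -6 (the eye rests at x 0), then up to the tip at x -18, z 311. Rail: 12 mm bar at x 50, z 306; 14 mm posts at y -135, 135. Foot x -30 to 80, y -150 to 150, 12 mm thick.
- magnifier: Hand magnifier, about 90 g; hangs by its eye from one of the hooks, its z up, its x from front to rail. Origin on the handle's axis. Red handle 18 mm wide (y) by 16 mm thick (x), from z -50 to 20 mm; lens frame below, eye above. The hook's bar passes 39 mm above the origin.
- lens (a point): Centre of the magnifier's black round lens frame, 54 mm across, 14 mm thick (magnifier frame z -75 mm).
- eye (a point): Centre of the magnifier's steel hanging eye (magnifier frame z 33 mm): a ring of 6 mm bar in the y-z plane, 32 mm across outside, 20 mm inside.
- brush: Bystander: wooden brush hanging by a like eye from another hook; 36 mm wide, 157 mm long, origin 39 mm below the hook's bar.
- spanner: Bystander: steel spanner hanging by a like eye from another hook; 32 mm wide at its eye, 150 mm long, origin 39 mm below the hook's bar.
- meter: Bystander: yellow multimeter 145 by 70 by 28 mm lying lengthwise in the case's rear bay; origin under its centre.
- screwdriver: Bystander: green screwdriver 115 mm long, 26 mm thick, lying in the case's rear bay; origin under its centre.
- bottle: Bystander: white dispenser bottle 48 mm across, 150 mm tall, on the bench before the gap between case and stand; origin under its centre.
- spool: Bystander: solder spool 48 mm across, 45 mm tall, behind that gap; origin under its centre.
There are look-alikes about, which are no part of the job. What is shaped like the magnifier but blue is not meant.

How it is judged:
By the outcome, as a careful person would: the job done as asked, in the order asked, and still so for the second after the job is handed in, with the robot touching nothing.
It also fails if it takes over 70 s, if anything falls off the work surface, if the arm or the gripper's body presses on something with over 40 N, if the wrist force passes 120 N, or if a joint passes its speed limit or range.

## Working session

There is one attempt and no reset: what is moved stays moved. The work goes in short steps, Python scripts to look and compute and a tool call to move; the robot and the scene stay as the last step left them, time stands still between calls to the robot, and variables do not carry over. Pictures are saved under pics/ and viewed, at most 10 in all, crops included, and the job is handed in when it is done.

Besides the shell and the picture viewer there is one more tool, called after "Emit:" by a JSON object that holds its "name" and its "arguments". servo_tool: Moves the arm, as the interface text tells. Shift numbers are shares of 0.02 m and turn numbers shares of 4 degrees, none past 1 either way. Its arguments: {"type":"object","properties":{"increments":{"type":"array"},"grip_force":{"type":"number"}},"required":["increments"]}

```bash
ls; mkdir -p pics; cat > h.py <<'E'
import numpy as np, cv2
from scipy.spatial.transform import Rotation as R
from station import arm
np.set_printoptions(precision=2,suppress=True)
def snap(n): 
    s=arm.snapshot(n); return s
def pts(s,uv):
    uv=np.asarray(uv,float).reshape(-1,2)
    z=s["range_z"][uv[:,1].astype(int),uv[:,0].astype(int)]
    n=cv2.undistortPoints(uv.reshape(-1,1,2),np.array(s["camera_matrix"]),np.array(s["D"])).reshape(-1,2)
    c=np.c_[n*z[:,None],z]
    M=cv2.Rodrigues(np.array(s["rvec"]))[0]
    return (c-np.array(s["tvec"]).ravel())@M   # M^T (c-t)
def cloud(s):
    v,u=np.nonzero(s["range_z"]>0); uv=np.c_[u,v]
    return uv,pts(s,uv)
def save(s,n): cv2.imwrite("pics/"+n,cv2.cvtColor(s["frame"],cv2.COLOR_RGB2BGR))
E
python3 - <<'E'
from h import *
import pickle
print(arm.read_state(), arm.grip_point_offset)
for c in ("side","top"):
    s=snap(c); save(s,c+"0.png"); pickle.dump(s,open(c+"0.pkl","wb"))
    M=cv2.Rodrigues(np.array(s["rvec"]))[0]; print(c,"cam at",-M.T@np.array(s["tvec"]).ravel(),"fwd",M[2])
    for t in ["case","bay","lid_edge","lid_hinge","hasp_hinge","hasp_end","catch","stand","magnifier","lens","eye","brush","spanner","bottle","spool","meter","screwdriver"]:
        for d in arm.find_in(c,t)[:3]:
            print(t,np.array(d["uv"]),round(d["conf"],2),pts(s,d["uv"])[0])
E
```

```text
pics
{'time_s': 0.0, 'joint_positions': array([ 1.05,  0.25,  1.56, -0.  ,  1.34, -0.17]), 'qvel': array([ 0.,  0., -0., -0., -0.,  0.]), 'effort': array([ -0.  , -41.58, -31.46,   0.07,   0.03,  -0.  ]), 'position': array([219.41, 611.19, 204.34]), 'orientation': array([-0.54, -3.09,  0.  ]), 'wrist_force': array([0.23, 0.29, 0.54]), 'moment': array([-0.01, -0.05,  0.04]), 'grip_force': 0.0, 'finger_gap': 94.11330008057486} 18.8
side cam at [ -65.4  -637.23  845.44] fwd [ 0.58  0.56 -0.59]
case [240.2 225.1] 0.85 [644.78 297.81  42.93]
bay [240.6 224.2] 0.86 [648.04 300.21  42.69]
lid_edge [258.8 185.5] 0.86 [670.49 249.85 158.24]
lid_edge [241.5 220.7] 0.26 [651.06 299.35  51.47]
lid_hinge [260.  184.1] 0.89 [666.24 240.29 167.55]
lid_hinge [255.1 136.4] 0.43 [660.31 237.52 286.07]
hasp_hinge [255.1 132. ] 0.61 [664.06 241.   293.64]
hasp_end [254.2 134.7] 0.65 [664.16 244.67 286.21]
catch [243.  223.6] 0.71 [653.2  297.55  43.  ]
stand [389.3 360.8] 0.91 [ 569.59 -202.89   13.37]
stand [429.5 317.5] 0.46 [ 528.52 -296.95  211.54]
magnifier [295.3 291.1] 0.89 [543.88  12.63  72.79]
[... 1604 characters left out ...]
.56]
lens [325.2 255.5] 0.66 [537.43  15.85 141.08]
eye [390.5 264.2] 0.68 [ 506.92 -102.87  253.47]
eye [324.2 254.3] 0.53 [539.15  17.8  146.37]
eye [338.3 166. ] 0.53 [751.04 -12.08  50.03]
brush [486.7 254.4] 0.72 [ 529.75 -284.16  217.87]
spanner [439.9 257.2] 0.58 [ 551.   -238.16   11.76]
spanner [335.8 165.7] 0.54 [754.15  -6.56  42.03]
bottle [324.  334.3] 0.76 [381.72  17.87 149.28]
spool [335.5 167.7] 0.81 [749.17  -5.87  43.16]
spool [427.5 250.4] 0.53 [ 566.78 -211.88    8.04]
meter [248.2 226.3] 0.97 [609.42 182.56  75.61]
meter [391.3 264.9] 0.15 [ 504.27 -102.99  265.48]
screwdriver [193.6 231.5] 0.55 [600.17 302.77  63.68]
screwdriver [195.1 174.5] 0.3 [664.43 247.97 288.62]
```

View pics/side0.png

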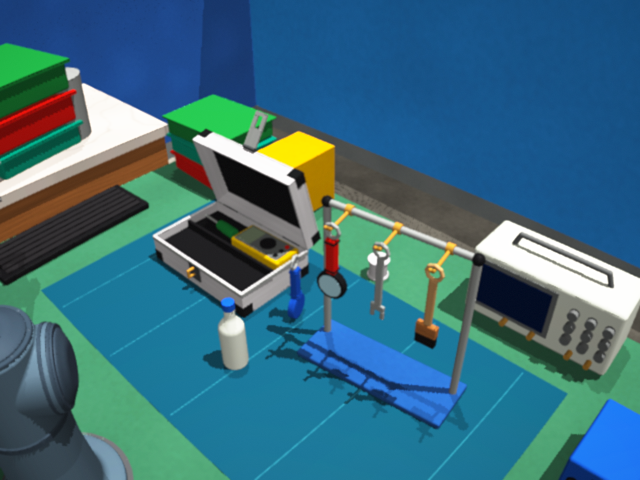

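View pics/top0.png

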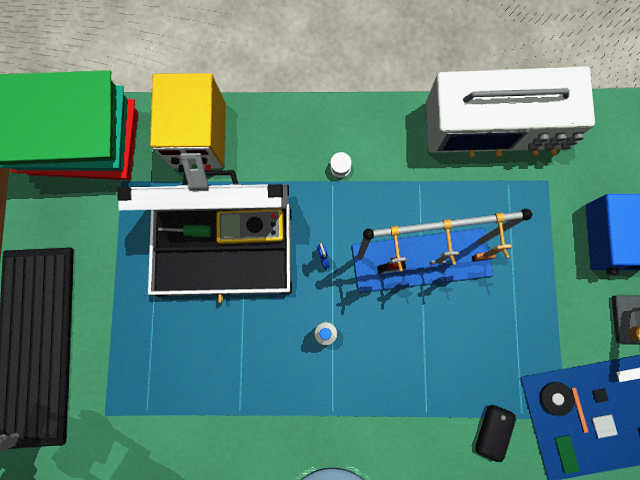

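The side view shows the red magnifier on the nearest-to-case hook (332,255), the blue look-alike free-standing at (296,290), the staple at (192,272) and the hasp standing up at (256,130). The top view shows the case rim at (150..290, 205..293) and the rail from (368,234) to (527,214).

```bash
python3 - <<'E'
from h import *
import pickle
S={c:pickle.load(open(c+"0.pkl","rb")) for c in("side","top")}
C={c:cloud(S[c]) for c in S}
P=np.vstack([C[c][1] for c in C]); col=np.vstack([S[c]["frame"][C[c][0][:,1],C[c][0][:,0]] for c in C]).astype(int)
src=np.r_[np.zeros(len(C["side"][1])),np.ones(len(C["top"][1]))]
def sel(lo,hi,extra=True): return np.all((P>lo)&(P<hi),axis=1)&extra
# rail
for k in(0,1):
    m=sel([480,-400,296],[640,-40,325],src==k); q=P[m]
    # rail = the points at largest x side: ransac line in xy
    best=None;rng=np.random.default_rng(0)
    for _ in range(500):
        a,b=q[rng.choice(len(q),2)]; d=(b-a)[:2]; L=np.linalg.norm(d)
        if L<100: continue
        n=np.array([-d[1],d[0]])/L; i=abs((q[:,:2]-a[:2])@n)<6
        if best is None or i.sum()>best.sum(): best=i
    r=q[best]; c=r.mean(0); d=np.linalg.svd(r-c)[2][0]; t=(r-c)@d
    print("rail",k,len(r),c,d,"ends",c+d*t.min(),c+d*t.max(),"z",np.median(r[:,2]))
    m=sel([400,-420,12-6],[700,0,12+6],(src==k)&(col[:,2]>col[:,0]+60)&(col[:,2]>120)); q=P[m]
    box=cv2.minAreaRect(q[:,:2].astype(np.float32)); print("foot",k,box,m.sum())
    m=sel([430,-200,100],[580,0,300],(src==k)&(col[:,0]>120)&(col[:,1]<60)&(col[:,2]<60)); q=P[m]
    print("red",k,m.sum(),q.mean(0),q.min(0),q.max(0))
    m=sel([480,110,57],[760,450,68],(src==k)&(col.min(1)>110)); q=P[m]
    box=cv2.minAreaRect(q[:,:2].astype(np.float32)); print("rim",k,m.sum(),box,q[:,2].mean())
    m=sel([560,90,100],[760,450,330],(src==k)&(col.min(1)>130)); q=P[m]
    print("lidwhite",k,m.sum(),q.min(0),q.max(0))
    m=sel([440,150,20],[570,380,70],(src==k)&(col[:,0]>col[:,2]+50)); print("brass",k,m.sum(),P[m].mean(0) if m.any() else 0, P[m].min(0) if m.any() else 0)
    m=sel([460,-40,5],[600,70,220],(src==k)&(col[:,2]>col[:,0]+70)&(col[:,1]<100)); q=P[m]; print("blue",k,m.sum(),q.min(0),q.max(0))
    for nm,lo,hi in [("bottle",[330,-40,20],[420,60,200]),("spool",[700,-60,20],[800,40,100])]:
        m=sel(lo,hi,src==k); q=P[m]; print(nm,k,(np.percentile(q,2,0)+np.percentile(q,98,0))/2,q.max(0))
E
```

```text
rail 0 1425 [ 567.39 -209.75  309.98] [ 0.13 -0.99  0.01] ends [547.77 -58.34 309.2 ] [ 584.47 -341.5   310.66] z 310.63329897771075
foot 0 ((547.7860107421875, -213.07919311523438), (296.6678466796875, 414.9085388183594), 1.776586651802063) 6613
red 0 334 [ 504.49 -117.93  250.59] [ 498.56 -125.11  218.88] [ 515.35 -107.38  283.31]
rim 0 554 ((637.8594970703125, 292.1541748046875), (165.4747314453125, 334.7244873046875), 32.56372833251953) 63.037263080571854
lidwhite 0 2789 [607.06  90.45 100.  ] [754.52 448.41 328.81]
brass 0 86 [481.31 232.57  48.22] [446.96 151.71  21.3 ]
blue 0 590 [478.33 -39.63   5.  ] [578.25  66.11 125.15]
bottle 0 [379.17   5.93  87.53] [405.55  31.66 154.47]
spool 0 [758.65 -19.38  35.98] [784.42   5.4   51.58]
rail 1 1150 [ 568.93 -193.83  312.06] [-0.13  0.99 -0.  ] ends [ 587.23 -335.42  312.14] [550.43 -50.72 311.98] z 312.12624849580476
foot 1 ((549.93408203125, -209.8365478515625), (419.4454040527344, 298.9158020019531), 89.87602233886719) 4962
red 1 5 [ 506.17 -110.6   281.2 ] [ 502.35 -118.21  280.31] [ 514.73 -104.6   282.17]
rim 1 279 ((569.64111328125, 258.2702941894531), (171.80838012695312, 280.2438049316406), 1.5959281921386719) 62.66288272563725
lidwhite 1 3337 [609.53  96.82 107.89] [759.95 398.2  329.9 ]
brass 1 30 [457.18 242.37  51.05] [448.32 240.01  30.01]
blue 1 110 [524.74   8.62   5.  ] [597.59  65.47 125.26]
bottle 1 [383.03  15.96 121.34] [406.16  39.16 154.9 ]
spool 1 [761.63 -17.03  37.59] [785.58   6.49  52.01]
```

Emit:
{"name": "servo_tool", "arguments": {"increments": [[-0.4,-0.9,-0.4,0,0,0,0.6],[-0.4,-0.9,-0.4,0,0,0,0.6],[-0.4,-0.9,-0.4,0,0,0,0.6],[-0.4,-0.9,-0.4,0,0,0,0.6],[-0.4,-0.9,-0.4,0,0,0,0.6],[-0.4,-0.9,-0.4,0,0,0,0.6],[-0.4,-0.9,-0.4,-0.5,0,0,0.6],[-0.4,-0.9,-0.4,-0.5,0.5,0,0.6],[0,0,0,-0.5,0.5,0,0.6],[0,0,0,-0.5,0.5,0,0.6]]}}

```text
time_s: 2.63
position: [231.4, 454.1, 270.1]
orientation: [-0.522, -3.008, -0.244]
wrist_force: [-0.1, -0.9, 0.0]
finger_gap: 56.3
grip_force: 0.0
```

```bash
cat >> h.py <<'E'
import json
def log():
    s=arm.read_state(); r={k:np.array(s[k]).tolist() for k in("joint_positions","position","orientation")}
    open("log.jsonl","a").write(json.dumps(r)+"\n"); print(s["time_s"],r["joint_positions"],s["position"],s["orientation"]); return s
E
python3 - <<'E'
from h import *
import pickle
log()
# case: fit from top view rays with rim at z=62 ; use depth points of white rim + front
S=pickle.load(open("top0.pkl","rb"));uv,P=cloud(S);col=S["frame"][uv[:,1],uv[:,0]].astype(int)
w=(col.min(1)>100)&(P[:,2]>54)&(P[:,2]<70)&(P[:,0]>440)&(P[:,0]<680)&(P[:,1]>100)&(P[:,1]<410)
q=P[w];print(w.sum())
fr=q[(q[:,0]<475)];fr=fr[(fr[:,1]>120)&(fr[:,1]<400)]
p=np.polyfit(fr[:,1],fr[:,0],1);print("front line slope",p,len(fr),"res",np.std(fr[:,0]-np.polyval(p,fr[:,1])),fr[:,0].min(),fr[:,0].max(), fr[:,1].min(),fr[:,1].max())
for nm,lo,hi in(("R",0,130),("L",360,450)):
    s=q[(q[:,1]>lo)&(q[:,1]<hi)]
    if len(s)>10:
        for _ in range(3):
            p=np.polyfit(s[:,0],s[:,1],1);s=s[abs(s[:,1]-np.polyval(p,s[:,0]))<6]
        print(nm,p,np.polyval(p,560),len(s),s[:,0].min(),s[:,0].max())
# staple brass
b=(col[:,0]>col[:,2]+40)&(P[:,0]>430)&(P[:,0]<480)&(P[:,1]>200)&(P[:,1]<290);print("staple",b.sum(),P[b].min(0),P[b].max(0),P[b].mean(0))
# lid from side: white inner/outer; top edge strip: points on top camera above z 200
t=(P[:,2]>225)&(P[:,0]>560)&(P[:,0]<800)&(P[:,1]>90)&(P[:,1]<420)
q=P[t];c=col[t];print("lid pts",t.sum())
m=c.min(1)>150;print(np.percentile(q[m],[1,50,99],axis=0))
h=(abs(q[:,1]-245)<60)&(q[:,2]>262)&(q[:,0]<705);print("hasp",h.sum(),np.percentile(q[h],[2,50,98],axis=0))
E
```

```text
2.6333 [0.7882176249953412, -0.22757047160640195, 1.9237610383032095, 0.1595373218156267, 1.361859296553004, -0.4658675606088669] [231.38 454.1  270.05] [-0.52 -3.01 -0.24]
851
front line slope [ -0.01 473.79] 408 res 2.0061191592988292 464.9194892245696 473.7508821530852 121.28969625222697 394.18588006323716
R [  0.01 109.95] 117.98738694760728 23 469.29819242234294 587.2533066392879
L [  0.03 373.74] 393.19693317624416 248 464.9194892245696 652.1299164361134
staple 40 [448.32 240.01  -3.33] [466.63 258.13  57.69] [458.29 245.1   41.79]
lid pts 4294
[[611.76 103.9  245.12]
 [630.09 245.52 252.25]
 [659.75 391.48 265.08]]
hasp 662 [[644.96 230.24 263.58]
 [666.31 247.27 292.95]
 [691.88 265.03 329.16]]
```

Emit:
{"name": "servo_tool", "arguments": {"increments": [[-0.9,-1,-0.3,0,-0.5,0,0.6],[-0.9,-1,-0.3,0,-0.5,0,0.6],[-0.9,-1,-0.3,0,-0.5,0,0.6],[-0.9,-1,-0.3,0,0,0,0.6],[-0.9,-1,-0.3,0,0,0.5,0.6],[-0.9,-1,-0.3,0,0,0.5,0.6],[-0.9,-1,-0.3,0,0,0.5,0.6],[-0.9,-1,-0.3,0,0,0.5,0.6],[-0.9,-1,-0.3,0,0,0.5,0.6],[-0.9,-1,-0.3,0,0,0.5,0.6],[-0.9,-1,-0.3,0,0,0,0.6],[-0.9,-1,-0.3,0,0,0,0.6]]}}

```text
time_s: 3.63
position: [326.1, 139.2, 301.1]
orientation: [0.862, 3.002, 0.218]
wrist_force: [0.6, 0.6, -0.1]
finger_gap: 56.8
grip_force: 0.0
```

```bash
cat > kin.py <<'E'
from h import *
from scipy.optimize import least_squares
def fk(q,p):
    a1,b,d1,L2,a3,L3,L6=p
    A=R.from_euler('z',q[0]); B=A*R.from_euler('y',q[1]); C=B*R.from_euler('y',q[2]); W=C*R.from_euler('z',q[3])*R.from_euler('y',q[4]); T=W*R.from_euler('z',q[5]+np.pi/2)
    return A.apply([a1,b,d1])+B.apply([0,0,L2])+C.apply([a3,0,L3])+T.apply([0,0,L6]),T
def data(): 
    D=[json.loads(l) for l in open("log.jsonl")]
    D.append(dict(joint_positions=[1.052,.245,1.558,0,1.339,-.174],position=[219.703,611.755,205.455],orientation=[-.54,-3.09,0])); return D
def fit():
    D=data()
    f=lambda p:np.r_[np.concatenate([fk(d["joint_positions"],p)[0]-d["position"] for d in D]),(p-[0,113,300,420,0,420,250])*1e-3]
    r=least_squares(f,[0,113,300,420,0,420,250]); return r.x,f(r.x)
E
python3 - <<'E'
from kin import *
log()
p,res=fit();print(p,res)
for d in data(): print((fk(d["joint_positions"],p)[1].inv()*R.from_rotvec(d["orientation"])).as_rotvec())
E
```

```text
3.6333 [-0.03234626643860669, -0.6772985869748597, 2.171054470629379, 0.13270322761447156, 1.6032161949330785, -1.0365204989235857] [326.1  139.16 301.11] [0.86 3.   0.22]
[ -0.13 112.55 274.66 420.56  67.68 569.27 280.37] [ 0.01  0.01  0.04 -0.   -0.01 -0.02 -0.01 -0.   -0.03 -0.   -0.   -0.03
  0.    0.07  0.15  0.03]
[-0.  0. -0.]
[-0. -0. -0.]
[0. 0. 0.]
```

```bash
cat >> kin.py <<'E'
LO=np.array([-3.13,-1.02,.13,-.95,.21,-2.74]);HI=np.array([3.13,2.26,2.54,4.09,2.88,2.74])
def ik(pos,rot,p,n=60,seeds=None):
    rng=np.random.default_rng(1);sols=[]
    for i in range(n):
        x0=rng.uniform(LO+.05,HI-.05)
        if i%3: x0[0]=np.arctan2(pos[1],pos[0])+rng.uniform(-.8,.8)
        f=lambda q:(lambda a:np.r_[(a[0]-pos)/100,(a[1].inv()*rot).as_rotvec()])(fk(q,p))
        r=least_squares(f,np.clip(x0,LO+.01,HI-.01),bounds=(LO+.01,HI-.01),max_nfev=60)
        if r.cost<1e-7 and not any(np.abs(r.x-s).max()<.02 for s in sols): sols.append(r.x)
    return sols
ps=.13
SX=np.array([np.cos(ps),np.sin(ps),0]);SY=np.array([-np.sin(ps),np.cos(ps),0]);Z=np.array([0,0,1.])
HK=np.array([506.,-115.,300.])   # hook rest
pc=.01
CX=np.array([np.cos(pc),np.sin(pc),0]);CY=np.array([-np.sin(pc),np.cos(pc),0]);CO=np.array([561,247,0.])
def frame(y,z): return R.from_matrix(np.c_[np.cross(y,z),y,z])
E
python3 - <<'E'
from kin import *
p,_=fit()
for t in (0,20,40,60):
  t=np.radians(t); tz=np.cos(t)*SX-np.sin(t)*Z
  for s in (1,-1):
    T=frame(s*SY,tz); pos=HK-[0,0,54]+7*tz
    for q in ik(pos,T,p): print("grasp",round(np.degrees(t)),s,q)
    M=frame(SY,Z) # mag axes: x=SX
    G=M.inv()*T
    for e in(1,-1):
      mz=e*CY; mx=-Z; MP=R.from_matrix(np.c_[mx,np.cross(mz,mx),mz]); TP=MP*G
      for q in ik(CO-46*CX+48.*Z+TP.apply([0,0,7]),TP,p,40): print("   place e",e,q)
E
```

```text
place e -1 [ 0.25  0.27  1.86 -0.    1.01  0.24]
   place e 1 [ 0.25  0.27  1.86 -0.    1.01  0.24]
   place e 1 [ 0.4   0.39  1.74 -0.35  1.17 -2.59]
   place e -1 [ 0.08  0.23  1.94  0.42  0.98 -0.17]
   place e 1 [ 0.4   0.39  1.74 -0.35  1.17  0.55]
   place e 1 [ 0.52  0.55  1.61 -0.61  1.4  -2.4 ]
   place e -1 [-0.08  0.29  1.99  0.8   1.1  -0.55]
grasp 40 -1 [-0.79 -0.56  2.38  0.88  0.91  0.23]
   place e 1 [ 0.52  0.55  1.61 -0.61  1.4   0.75]
   place e -1 [-0.08  0.29  1.99  0.8   1.1   2.59]
grasp 60 1 [-0.63 -0.41  2.18  0.42  1.02 -2.49]
   place e 1 [ 0.6   0.74  1.48 -0.81  1.65 -2.3 ]
   place e -1 [-0.2   0.44  1.98  1.07  1.31 -0.84]
grasp 60 -1 [-0.63 -0.41  2.18  0.42  1.02  0.65]
   place e 1 [ 0.6   0.74  1.48 -0.81  1.65  0.84]
   place e -1 [-0.2   0.44  1.98  1.07  1.31  2.31]
```

```bash
cat >> kin.py <<'E'
VMAX=np.array([2.57,2.57,3.14,3.14,3.14,3.14])*.7/12
def sim(T,row,n):
    P,Q=np.array(T[0],float),T[1];out=[]
    for _ in range(n):
        P=P+Q.apply(np.array(row[:3])*20);Q=Q*R.from_rotvec(np.radians(4)*np.array(row[3:6]));out.append((P,Q))
    return out
def plan(T0,T1,n=None,q0=None,p=None):
    dw=(T0[1].inv()*T1[1]).magnitude()/np.radians(4); dp=np.linalg.norm(T1[0]-T0[0])/20
    if n is None: n=int(np.ceil(max(dw*1.03,dp*1.1,1)))
    f=lambda r:(lambda e:np.r_[(e[0]-T1[0])/20,(e[1].inv()*T1[1]).as_rotvec()/np.radians(4)])(sim(T0,r,n)[-1])
    w=(T0[1].inv()*T1[1]).as_rotvec()/np.radians(4)/n
    r=least_squares(f,np.r_[T0[1].inv().apply(T1[0]-T0[0])/20/n,w]).x
    r=np.round(r,2); tr=sim(T0,r,n); e=tr[-1]
    print("n",n,"row",r.tolist(),"poserr",e[0]-T1[0],"roterr",np.degrees((e[1].inv()*T1[1]).magnitude()))
    if q0 is not None:
        q=np.array(q0);vm=0
        for i,(P,Q) in enumerate(tr):
            g=lambda x:(lambda a:np.r_[(a[0]-P)/100,(a[1].inv()*Q).as_rotvec()])(fk(x,p))
            s=least_squares(g,np.clip(q,LO+.011,HI-.011),bounds=(LO,HI)); 
            if s.cost>1e-6: print("  row",i,"unreachable",s.cost,s.x)
            vm=np.maximum(vm,abs(s.x-q)/VMAX); q=s.x
            if (i+1)%6==0 or i==n-1: print("   ",i+1,P,q)
        print("   vmax frac",vm)
        return e,q
    return e,None
def now():
    s=arm.read_state(); return (np.array(s["position"]),R.from_rotvec(s["orientation"])),np.array(s["joint_positions"]),s
def grasp(t,d=6,gz=-18):
    t=np.radians(t);tz=np.cos(t)*SX-np.sin(t)*Z
    return (HK+Z*(gz-39)+d*tz,frame(-SY,tz))
E
python3 - <<'E'
from kin import *
p,_=fit()
for t in (30,35,40,45):
  for dx,dz in ((0,0),(-40,17),(-70,40),(-70,0),(-100,60),(0,-60),(-30,-40)):
    T=grasp(t); print(t,dx,dz,[q for q in ik(T[0]+dx*SX+dz*Z,T[1],p,24) if abs(q[5])<2][:2])
E
```

```text
30 0 0 [array([-0.87, -0.59,  2.48,  1.15,  0.92, -0.02])]
30 -40 17 []
30 -70 40 []
30 -70 0 []
30 -100 60 []
30 0 -60 [array([-0.87, -0.44,  2.52,  1.29,  0.86, -0.24])]
30 -30 -40 []
35 0 0 [array([-0.83, -0.58,  2.44,  1.02,  0.91,  0.1 ])]
35 -40 17 [array([-0.96, -0.75,  2.49,  0.97,  1.07,  0.14])]
35 -70 40 [array([-1.06, -0.89,  2.52,  0.94,  1.23,  0.18])]
35 -70 0 []
35 -100 60 []
35 0 -60 [array([-0.83, -0.45,  2.48,  1.14,  0.83, -0.09])]
35 -30 -40 [array([-0.92, -0.61,  2.53,  1.06,  0.95, -0.02])]
40 0 0 [array([-0.79, -0.56,  2.39,  0.88,  0.91,  0.23])]
40 -40 17 [array([-0.91, -0.72,  2.44,  0.85,  1.07,  0.24])]
40 -70 40 [array([-1.01, -0.85,  2.47,  0.84,  1.21,  0.25])]
40 -70 0 [array([-1.01, -0.81,  2.52,  0.87,  1.15,  0.18])]
40 -100 60 [array([-1.13, -0.97,  2.48,  0.84,  1.37,  0.25])]
40 0 -60 [array([-0.79, -0.45,  2.44,  0.99,  0.82,  0.05])]
40 -30 -40 [array([-0.88, -0.59,  2.49,  0.93,  0.94,  0.1 ])]
45 0 0 [array([-0.75, -0.53,  2.34,  0.76,  0.92,  0.34])]
45 -40 17 [array([-0.86, -0.68,  2.39,  0.74,  1.07,  0.33])]
45 -70 40 [array([-0.95, -0.8 ,  2.41,  0.73,  1.2 ,  0.33])]
45 -70 0 [array([-0.95, -0.77,  2.47,  0.76,  1.14,  0.27])]
45 -100 60 [array([-1.06, -0.92,  2.43,  0.74,  1.35,  0.32])]
45 0 -60 [array([-0.75, -0.43,  2.39,  0.85,  0.82,  0.2 ])]
45 -30 -40 [array([-0.83, -0.57,  2.44,  0.81,  0.93,  0.22])]
```

```bash
python3 - <<'E'
from kin import *
p,_=fit();T,q,s=now()
G=grasp(40); P=(G[0]-72*SX+42*Z,G[1])
e,q1=plan(T,P,None,q,p); plan(e,G,None,q1,p); print(G[0])
E
```

```text
n 37 row [-0.42, 0.26, -0.1, -0.39, 0.08, 0.86] poserr [ 4.1  -2.49 -0.37] roterr 0.6333652872175718
    6 [383.3  127.47 315.41] [-0.18 -0.61  2.12  0.29  1.54 -0.82]
    12 [432.25  94.36 326.38] [-0.34 -0.57  2.11  0.44  1.48 -0.63]
    18 [466.2   44.93 330.56] [-0.5  -0.57  2.14  0.58  1.41 -0.44]
    24 [480.71 -13.18 325.55] [-0.67 -0.61  2.2   0.69  1.34 -0.25]
    30 [474.38 -71.   310.39] [-0.83 -0.68  2.3   0.78  1.28 -0.05]
    36 [ 449.04 -119.59  285.69] [-0.98 -0.8   2.43  0.83  1.22  0.19]
    37 [ 443.26 -126.23  280.77] [-1.01 -0.83  2.45  0.84  1.21  0.24]
   vmax frac [0.18 0.19 0.13 0.15 0.06 0.25]
n 5 row [0.12, -0.03, 0.79, -0.01, 0.0, 0.03] poserr [-0.15  0.28 -0.08] roterr 0.1086173724782037
    5 [ 510.4  -114.12  239.06] [-0.79 -0.56  2.39  0.88  0.91  0.23]
   vmax frac [0.32 0.37 0.09 0.08 0.36 0.03]
[ 510.56 -114.4   239.14]
```

```bash
cat >> kin.py <<'E'
from scipy.spatial.transform import Slerp
def multi(T,P,k,q,p,via=None):
    """k segments of straight position (optionally bent through via) with slerp"""
    S=Slerp([0,1],R.concatenate([T[1],P[1]])); e=T
    for i in range(1,k+1):
        f=i/k; pos=T[0]*(1-f)+P[0]*f
        if via is not None: pos=pos+4*f*(1-f)*np.array(via)
        e,q=plan(e,(pos,S(f)),None,q,p)
    return e,q
E
python3 - <<'E'
from kin import *
p,_=fit();T,q,s=now()
G=grasp(40); P=(G[0]-72*SX+42*Z,G[1])
multi(T,P,4,q,p)
E
```

```text
n 10 row [-0.34, -0.12, -0.04, -0.36, 0.07, 0.8] poserr [0.59 0.46 0.39] roterr 0.21011475025579923
    6 [347.8  101.69 300.4 ] [-0.27 -0.73  2.21  0.29  1.6  -0.93]
    10 [354.95  73.9  296.51] [-0.44 -0.78  2.26  0.39  1.61 -0.86]
   vmax frac [0.28 0.09 0.07 0.14 0.02 0.1 ]
n 10 row [-0.35, 0.08, -0.06, -0.36, 0.08, 0.8] poserr [-0.5   0.06 -0.63] roterr 0.10017091492673824
    6 [375.68  35.73 295.04] [-0.64 -0.8   2.3   0.53  1.6  -0.71]
    10 [382.13   7.77 290.49] [-0.78 -0.83  2.35  0.61  1.59 -0.61]
   vmax frac [0.23 0.06 0.07 0.13 0.02 0.15]
n 10 row [-0.24, 0.27, -0.03, -0.36, 0.08, 0.8] poserr [-0.04  0.57 -0.83] roterr 0.2550883091714165
    6 [403.73 -29.72 289.49] [-0.9  -0.84  2.39  0.72  1.52 -0.38]
    10 [410.85 -57.45 285.31] [-0.97 -0.86  2.42  0.77  1.48 -0.23]
   vmax frac [0.13 0.05 0.06 0.1  0.06 0.21]
n 10 row [-0.06, 0.36, 0.04, -0.37, 0.07, 0.8] poserr [ 0.31 -0.01 -0.34] roterr 0.22810642611593782
    6 [432.52 -95.54 284.69] [-1.   -0.85  2.45  0.82  1.33  0.06]
    10 [ 439.47 -123.75  280.8 ] [-1.01 -0.86  2.46  0.83  1.22  0.26]
   vmax frac [0.03 0.01 0.03 0.06 0.14 0.28]
```

Emit:
{"name": "servo_tool", "arguments": {"increments": [[-0.34,-0.12,-0.04,-0.36,0.07,0.8,0.6],[-0.34,-0.12,-0.04,-0.36,0.07,0.8,0.6],[-0.34,-0.12,-0.04,-0.36,0.07,0.8,0.6],[-0.34,-0.12,-0.04,-0.36,0.07,0.8,0.6],[-0.34,-0.12,-0.04,-0.36,0.07,0.8,0.6],[-0.34,-0.12,-0.04,-0.36,0.07,0.8,0.6],[-0.34,-0.12,-0.04,-0.36,0.07,0.8,0.6],[-0.34,-0.12,-0.04,-0.36,0.07,0.8,0.6],[-0.34,-0.12,-0.04,-0.36,0.07,0.8,0.6],[-0.34,-0.12,-0.04,-0.36,0.07,0.8,0.6]]}}

```text
time_s: 4.47
position: [355.1, 74.7, 296.3]
orientation: [-1.646, -2.598, -0.606]
wrist_force: [-0.2, 0.5, 0.1]
finger_gap: 56.5
grip_force: 0.0
```

Emit:
{"name": "servo_tool", "arguments": {"increments": [[-0.35,0.08,-0.06,-0.36,0.08,0.8,0.6],[-0.35,0.08,-0.06,-0.36,0.08,0.8,0.6],[-0.35,0.08,-0.06,-0.36,0.08,0.8,0.6],[-0.35,0.08,-0.06,-0.36,0.08,0.8,0.6],[-0.35,0.08,-0.06,-0.36,0.08,0.8,0.6],[-0.35,0.08,-0.06,-0.36,0.08,0.8,0.6],[-0.35,0.08,-0.06,-0.36,0.08,0.8,0.6],[-0.35,0.08,-0.06,-0.36,0.08,0.8,0.6],[-0.35,0.08,-0.06,-0.36,0.08,0.8,0.6],[-0.35,0.08,-0.06,-0.36,0.08,0.8,0.6]]}}

```text
time_s: 5.3
position: [382.2, 8.5, 290.2]
orientation: [-2.252, -1.936, -0.934]
wrist_force: [-0.7, 0.0, 0.2]
finger_gap: 56.6
grip_force: 0.0
```

Emit:
{"name": "servo_tool", "arguments": {"increments": [[-0.24,0.27,-0.03,-0.36,0.08,0.8,0.6],[-0.24,0.27,-0.03,-0.36,0.08,0.8,0.6],[-0.24,0.27,-0.03,-0.36,0.08,0.8,0.6],[-0.24,0.27,-0.03,-0.36,0.08,0.8,0.6],[-0.24,0.27,-0.03,-0.36,0.08,0.8,0.6],[-0.24,0.27,-0.03,-0.36,0.08,0.8,0.6],[-0.24,0.27,-0.03,-0.36,0.08,0.8,0.6],[-0.24,0.27,-0.03,-0.36,0.08,0.8,0.6],[-0.24,0.27,-0.03,-0.36,0.08,0.8,0.6],[-0.24,0.27,-0.03,-0.36,0.08,0.8,0.6]]}}

```text
time_s: 6.13
position: [410.9, -56.7, 284.9]
orientation: [-2.643, -1.102, -1.172]
wrist_force: [-0.1, 0.4, 0.9]
finger_gap: 56.7
grip_force: 0.0
```

Emit:
{"name": "servo_tool", "arguments": {"increments": [[-0.06,0.36,0.04,-0.37,0.07,0.8,0.6],[-0.06,0.36,0.04,-0.37,0.07,0.8,0.6],[-0.06,0.36,0.04,-0.37,0.07,0.8,0.6],[-0.06,0.36,0.04,-0.37,0.07,0.8,0.6],[-0.06,0.36,0.04,-0.37,0.07,0.8,0.6],[-0.06,0.36,0.04,-0.37,0.07,0.8,0.6],[-0.06,0.36,0.04,-0.37,0.07,0.8,0.6],[-0.06,0.36,0.04,-0.37,0.07,0.8,0.6],[-0.06,0.36,0.04,-0.37,0.07,0.8,0.6],[-0.06,0.36,0.04,-0.37,0.07,0.8,0.6]]}}

```text
time_s: 6.97
position: [439.4, -122.9, 280.4]
orientation: [-2.797, -0.173, -1.298]
wrist_force: [-0.6, -0.5, -0.3]
finger_gap: 56.4
grip_force: 0.0
```

```bash
python3 - <<'E'
from kin import *
log();p,r=fit();print(p,abs(r[:-7]).max());T,q,s=now()
w=snap("wrist");save(w,"w1.png")
uv,P=cloud(w);col=w["frame"][uv[:,1],uv[:,0]].astype(int)
m=(col[:,0]>110)&(col[:,1]<70)&(col[:,2]<70)&(abs(P[:,0]-505)<60)&(abs(P[:,1]+115)<60)
r=P[m];print("red",m.sum(),r.mean(0),np.percentile(r,[2,98],axis=0))
for z in(225,245,265):
    k=r[abs(r[:,2]-z)<8]
    if len(k): a=(k-HK); print(z,len(k),"stand x",np.percentile(a@SX,[5,50,95]),"y",np.percentile(a@SY,[2,50,98]))
G=grasp(40); plan(T,G,None,q,p)
E
```

```text
6.9667 [-1.0090922114219325, -0.8611900550881872, 2.4667129374787997, 0.8294251826853077, 1.218473997414531, 0.2671779450860738] [ 439.45 -122.93  280.37] [-2.8  -0.17 -1.3 ]
[  0.11 112.57 273.41 419.98  66.2  568.79 280.1 ] 0.06166928893861723
red 723 [ 502.01 -112.12  258.55] [[ 500.61 -118.39  225.18]
 [ 505.44 -106.52  280.64]]
225 58 stand x [-4.57 -4.07 -3.58] y [1.64 5.04 7.24]
245 173 stand x [-4.47 -3.97 -3.37] y [-1.7   3.47  7.45]
265 231 stand x [-4.74 -3.97 -3.32] y [-4.16  2.07  8.01]
n 5 row [0.15, 0.01, 0.81, 0.01, 0.01, -0.01] poserr [ 0.05 -0.46  0.5 ] roterr 0.07948597169207722
    5 [ 510.61 -114.87  239.64] [-0.79 -0.56  2.39  0.88  0.91  0.23]
   vmax frac [0.33 0.41 0.1  0.09 0.37 0.07]
```

View pics/w1.png

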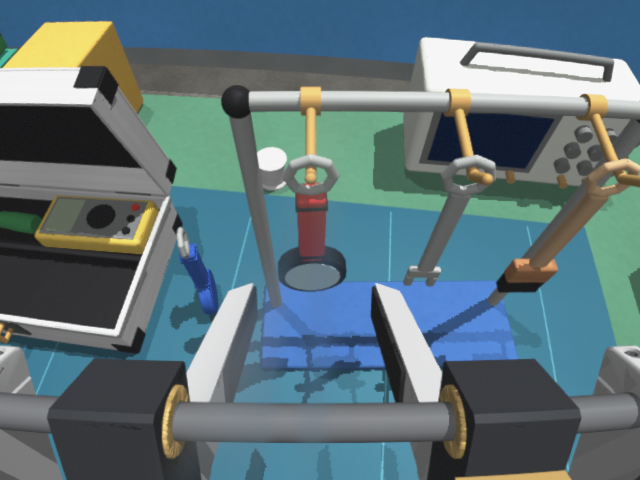

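The wrist view shows the red handle at (312,220), centred between fingertips at (245,290) and (380,290). Its depth matches the estimate within 4 mm, so I'm moving in.

```bash
sed -i 's/^HK=.*/HK=np.array([508.,-113.,300.])/' kin.py; python3 - <<'E'
from kin import *
p,r=fit();T,q,s=now();plan(T,grasp(40),6,q,p)
E
```

```text
n 6 row [0.14, -0.01, 0.69, 0.01, 0.01, -0.02] poserr [ 0.2  -0.27  0.27] roterr 0.08085645984803418
    6 [ 512.76 -112.68  239.42] [-0.78 -0.55  2.39  0.88  0.9   0.23]
   vmax frac [0.29 0.34 0.09 0.08 0.32 0.06]
```

Emit:
{"name": "servo_tool", "arguments": {"increments": [[0.14,-0.01,0.69,0.01,0.01,-0.02,0.6],[0.14,-0.01,0.69,0.01,0.01,-0.02,0.6],[0.14,-0.01,0.69,0.01,0.01,-0.02,0.6],[0.14,-0.01,0.69,0.01,0.01,-0.02,0.6],[0.14,-0.01,0.69,0.01,0.01,-0.02,0.6],[0.14,-0.01,0.69,0.01,0.01,-0.02,0.6],[0,0,0,0,0,0,0.6]]}}

```text
time_s: 7.6
position: [513.1, -110.5, 238.3]
orientation: [-2.791, -0.194, -1.298]
wrist_force: [-0.2, 0.1, 0.2]
finger_gap: 56.3
grip_force: 0.0
```

Emit:
{"name": "servo_tool", "arguments": {"increments": [[0,0,0,0,0,0,0],[0,0,0,0,0,0,0],[0,0,0,0,0,0,0],[0,0,0,0,0,0,0],[0,0,0,0,0,0,0],[0,0,0,0,0,0,0]], "grip_force": 25}}

```text
time_s: 8.1
position: [512.7, -112.1, 240.2]
orientation: [-2.793, -0.191, -1.304]
wrist_force: [0.2, 0.4, -0.5]
finger_gap: 19.9
grip_force: 0.0
```

```bash
python3 - <<'E'
from kin import *
log();p,r=fit();T,q,s=now();print(s["finger_gap"],s["grip_force"],s["wrist_force"])
A=T[0]
e=(T,q)
for dx,dz,n in((0,6,1),(-6,6,1),(-18,17,2),(-50,20,3),(-75,60,3)):
    e=plan(e[0],(A+dx*SX+dz*Z,T[1]),n,e[1],p)
E
```

```text
8.1 [-0.7846292536364915, -0.5554050024892833, 2.3861579702050593, 0.8822755886784148, 0.90709163895957, 0.22641527332511993] [ 512.7  -112.09  240.23] [-2.79 -0.19 -1.3 ]
19.942879869014806 0.0 [ 0.18  0.41 -0.46]
n 1 row [0.23, 0.0, -0.19, 0.0, 0.0, 0.0] poserr [ 0.04  0.03 -0.03] roterr 0.0
    1 [ 512.73 -112.06  246.19] [-0.78 -0.56  2.38  0.87  0.92  0.24]
   vmax frac [0.   0.06 0.03 0.05 0.05 0.08]
n 1 row [-0.19, -0.0, -0.23, 0.0, 0.0, 0.0] poserr [0.07 0.   0.01] roterr 0.0
    1 [ 506.82 -112.86  246.23] [-0.8  -0.58  2.39  0.87  0.93  0.24]
   vmax frac [0.1  0.13 0.06 0.01 0.09 0.02]
n 2 row [0.02, -0.0, -0.41, 0.0, 0.0, 0.0] poserr [ 0.02 -0.02  0.15] roterr 0.0
    2 [ 494.87 -114.44  257.37] [-0.83 -0.64  2.4   0.86  0.99  0.25]
   vmax frac [0.11 0.19 0.03 0.05 0.15 0.05]
n 3 row [-0.31, -0.0, -0.44, 0.0, 0.0, 0.0] poserr [-0.14 -0.19 -0.16] roterr 0.0
    3 [ 462.98 -118.76  260.06] [-0.93 -0.76  2.46  0.85  1.1   0.23]
   vmax frac [0.23 0.27 0.1  0.01 0.22 0.04]
n 3 row [0.25, -0.0, -0.75, 0.0, 0.0, 0.0] poserr [-0.02 -0.14  0.23] roterr 0.0
    3 [ 438.31 -121.95  300.46] [-1.02 -0.88  2.44  0.83  1.26  0.28]
   vmax frac [0.2  0.29 0.04 0.06 0.29 0.1 ]
```

Fingers haven't yet closed; let them finish.

Emit:
{"name": "servo_tool", "arguments": {"increments": [[0,0,0,0,0,0,0],[0,0,0,0,0,0,0],[0,0,0,0,0,0,0]]}}

```text
time_s: 8.35
position: [512.9, -111.9, 240.1]
orientation: [-2.792, -0.191, -1.304]
wrist_force: [-0.4, 0.1, 1.3]
finger_gap: 17.8
grip_force: 25.0
```

Emit:
{"name": "servo_tool", "arguments": {"increments": [[0.23,0,-0.19,0,0,0,0],[0,0,0,0,0,0,0],[-0.19,0,-0.23,0,0,0,0],[0.02,0,-0.41,0,0,0,0],[0.02,0,-0.41,0,0,0,0],[0,0,0,0,0,0,0]]}}

```text
time_s: 8.85
position: [494.5, -114.6, 257.7]
orientation: [-2.793, -0.191, -1.305]
wrist_force: [0.2, -0.5, -0.7]
finger_gap: 17.7
grip_force: 25.0
```

Emit:
{"name": "servo_tool", "arguments": {"increments": [[-0.31,0,-0.44,0,0,0,0],[-0.31,0,-0.44,0,0,0,0],[-0.31,0,-0.44,0,0,0,0],[0.25,0,-0.75,0,0,0,0],[0.25,0,-0.75,0,0,0,0],[0.25,0,-0.75,0,0,0,0],[0,0,0,0,0,0,0]]}}

```text
time_s: 9.43
position: [438.4, -123.0, 302.9]
orientation: [-2.795, -0.192, -1.309]
wrist_force: [-0.1, -0.7, -0.8]
finger_gap: 17.6
grip_force: 25.0
```

```bash
python3 - <<'E'
from kin import *
log();p,r=fit();T,q,s=now();print(s["finger_gap"],s["grip_force"],s["wrist_force"])
w=snap("side");save(w,"s1.png")
import cv2
cv2.imwrite("pics/s1c.png",cv2.resize(cv2.cvtColor(w["frame"][150:400,220:500],cv2.COLOR_RGB2BGR),None,fx=2,fy=2))
# place
M=frame(SY,Z);G=M.inv()*grasp(40)[1]
mz=CY;mx=-Z;TP=R.from_matrix(np.c_[mx,np.cross(mz,mx),mz])*G
B=CO-48*CX+48*Z+TP.apply([0,0,6])
print("place TCP",B,"tool z",TP.apply([0,0,1]))
hi=(B+130*Z,TP)
e,q1=multi(T,hi,4,q,p,via=[-20,0,30])
plan(e,(B+4*Z,TP),None,q1,p)
E
```

```text
9.4333 [-1.0175503469560332, -0.8801178096779548, 2.4377470949253657, 0.826006667412271, 1.2564129530742871, 0.28284230311235453] [ 438.42 -122.98  302.88] [-2.79 -0.19 -1.31]
17.6357779452754 24.984474778175354 [-0.09 -0.66 -0.82]
place TCP [513.04 242.66  43.4 ] tool z [ 0.01 -0.64 -0.77]
n 8 row [0.13, -0.55, 0.11, 0.07, -0.56, -0.7] poserr [-0.56 -0.57  0.49] roterr 0.24092560729252077
    6 [443.42 -54.51 298.55] [-0.66 -0.82  2.34  0.47  1.18  0.4 ]
    8 [441.51 -32.13 293.5 ] [-0.54 -0.79  2.31  0.34  1.17  0.45]
   vmax frac [0.41 0.12 0.09 0.34 0.08 0.14]
n 8 row [0.38, -0.44, 0.17, 0.06, -0.57, -0.71] poserr [ 0.44 -0.5   0.33] roterr 0.14042028372449963
    6 [455.62  37.01 277.83] [-0.15 -0.55  2.17 -0.03  1.16  0.64]
    8 [456.17  59.34 268.48] [-0.04 -0.47  2.13 -0.14  1.19  0.69]
   vmax frac [0.48 0.27 0.14 0.37 0.08 0.2 ]
n 8 row [0.59, -0.23, 0.13, 0.07, -0.56, -0.7] poserr [ 0.33 -0.46  0.64] roterr 0.16133142618257743
    6 [477.3  128.66 242.04] [ 0.23 -0.16  1.94 -0.36  1.31  0.75]
    8 [479.72 150.79 228.92] [ 0.3  -0.06  1.89 -0.42  1.36  0.75]
   vmax frac [0.34 0.36 0.18 0.25 0.13 0.11]
n 8 row [0.71, 0.06, 0.02, 0.07, -0.57, -0.71] poserr [-0.57  0.84  0.15] roterr 0.1544376771520431
    6 [508.26 221.32 190.95] [ 0.47  0.27  1.65 -0.55  1.52  0.67]
    8 [512.47 243.5  173.56] [ 0.52  0.37  1.59 -0.59  1.57  0.63]
   vmax frac [0.21 0.39 0.23 0.14 0.15 0.12]
n 7 row [0.57, 0.01, 0.69, -0.0, 0.0, 0.0] poserr [ 0.52 -0.13  0.85] roterr 0.15443767715202725
    6 [513.41 242.67  66.16] [ 0.52  0.52  1.61 -0.6   1.43  0.72]
    7 [513.56 242.53  48.26] [ 0.52  0.54  1.61 -0.6   1.41  0.74]
   vmax frac [0.   0.18 0.04 0.01 0.13 0.09]
```

View pics/s1c.png

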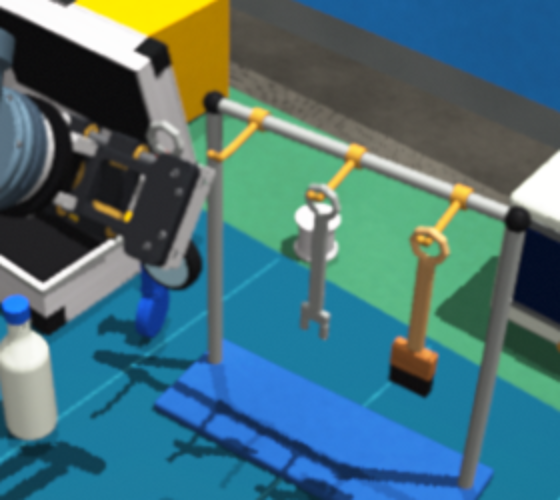

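Emit:
{"name": "servo_tool", "arguments": {"increments": [[0.13,-0.55,0.11,0.07,-0.56,-0.7,0],[0.13,-0.55,0.11,0.07,-0.56,-0.7,0],[0.13,-0.55,0.11,0.07,-0.56,-0.7,0],[0.13,-0.55,0.11,0.07,-0.56,-0.7,0],[0.13,-0.55,0.11,0.07,-0.56,-0.7,0],[0.13,-0.55,0.11,0.07,-0.56,-0.7,0],[0.13,-0.55,0.11,0.07,-0.56,-0.7,0],[0.13,-0.55,0.11,0.07,-0.56,-0.7,0]]}}

```text
time_s: 10.15
position: [441.4, -29.7, 289.4]
orientation: [2.833, 0.759, 0.828]
wrist_force: [0.2, -0.2, -1.2]
finger_gap: 17.9
grip_force: 25.0
```

Emit:
{"name": "servo_tool", "arguments": {"increments": [[0.38,-0.44,0.17,0.06,-0.57,-0.71,0],[0.38,-0.44,0.17,0.06,-0.57,-0.71,0],[0.38,-0.44,0.17,0.06,-0.57,-0.71,0],[0.38,-0.44,0.17,0.06,-0.57,-0.71,0],[0.38,-0.44,0.17,0.06,-0.57,-0.71,0],[0.38,-0.44,0.17,0.06,-0.57,-0.71,0],[0.38,-0.44,0.17,0.06,-0.57,-0.71,0],[0.38,-0.44,0.17,0.06,-0.57,-0.71,0]]}}

```text
time_s: 10.82
position: [455.6, 62.4, 264.5]
orientation: [2.606, 1.227, 0.3]
wrist_force: [0.1, 0.3, -1.1]
finger_gap: 17.9
grip_force: 25.0
```

```bash
cat > pl.py <<'E'
from kin import *
M=frame(SY,Z);G=M.inv()*grasp(40)[1]
mz=CY;mx=-Z;TP=R.from_matrix(np.c_[mx,np.cross(mz,mx),mz])*G
B=CO-54*CX+48*Z+TP.apply([0,0,6])
E
python3 - <<'E'
from pl import *
log();p,r=fit();T,q,s=now();print(s["finger_gap"],s["grip_force"],s["wrist_force"])
hi=(B+110*Z,TP)
e,q1=multi(T,hi,2,q,p,via=[-10,0,15])
plan(e,(B+4*Z,TP),None,q1,p)
# refine case from a clear top view
w=snap("top");save(w,"t1.png")
E
```

```text
10.8167 [-0.035242227221947364, -0.4661480622319572, 2.1291558212635078, -0.13233268527889955, 1.1839116433511876, 0.6870178626640874] [455.63  62.37 264.51] [2.61 1.23 0.3 ]
17.87079381237552 24.98108446598053 [ 0.11  0.34 -1.14]
n 8 row [0.56, -0.26, 0.13, 0.06, -0.57, -0.7] poserr [ 0.67 -0.28 -0.02] roterr 0.18951624945657686
    6 [471.35 130.71 237.12] [ 0.24 -0.16  1.95 -0.36  1.31  0.76]
    8 [472.   152.2  223.93] [ 0.31 -0.07  1.9  -0.42  1.35  0.76]
   vmax frac [0.35 0.35 0.17 0.25 0.13 0.11]
n 8 row [0.75, 0.06, 0.11, 0.07, -0.56, -0.69] poserr [-0.5   0.51 -0.51] roterr 0.1905018643337636
    6 [502.11 221.8  174.11] [ 0.48  0.28  1.68 -0.55  1.5   0.69]
    8 [506.54 243.12 152.89] [ 0.52  0.39  1.61 -0.59  1.54  0.66]
   vmax frac [0.21 0.41 0.22 0.14 0.13 0.1 ]
n 6 row [0.56, 0.0, 0.68, -0.01, -0.0, -0.0] poserr [-0.43 -0.3  -0.22] roterr 0.1660462002113097
    6 [506.61 242.31  47.18] [ 0.52  0.53  1.63 -0.6   1.4   0.75]
   vmax frac [0.   0.18 0.04 0.02 0.13 0.09]
```

Emit:
{"name": "servo_tool", "arguments": {"increments": [[0.56,-0.26,0.13,0.06,-0.57,-0.7,0],[0.56,-0.26,0.13,0.06,-0.57,-0.7,0],[0.56,-0.26,0.13,0.06,-0.57,-0.7,0],[0.56,-0.26,0.13,0.06,-0.57,-0.7,0],[0.56,-0.26,0.13,0.06,-0.57,-0.7,0],[0.56,-0.26,0.13,0.06,-0.57,-0.7,0],[0.56,-0.26,0.13,0.06,-0.57,-0.7,0],[0.56,-0.26,0.13,0.06,-0.57,-0.7,0]]}}

```text
time_s: 11.53
position: [472.4, 151.7, 224.2]
orientation: [2.254, 1.579, -0.201]
wrist_force: [0.4, 0.6, -0.7]
finger_gap: 17.6
grip_force: 25.0
```

Emit:
{"name": "servo_tool", "arguments": {"increments": [[0.75,0.06,0.11,0.07,-0.56,-0.69,0],[0.75,0.06,0.11,0.07,-0.56,-0.69,0],[0.75,0.06,0.11,0.07,-0.56,-0.69,0],[0.75,0.06,0.11,0.07,-0.56,-0.69,0],[0.75,0.06,0.11,0.07,-0.56,-0.69,0],[0.75,0.06,0.11,0.07,-0.56,-0.69,0],[0.75,0.06,0.11,0.07,-0.56,-0.69,0],[0.75,0.06,0.11,0.07,-0.56,-0.69,0],[0,0,0,0,0,0,0]]}}

```text
time_s: 12.28
position: [505.9, 242.7, 149.6]
orientation: [1.811, 1.827, -0.664]
wrist_force: [-0.5, -0.0, -1.5]
finger_gap: 17.8
grip_force: 25.0
```

```bash
python3 - <<'E'
from pl import *
log();p,r=fit();T,q,s=now();print(s["finger_gap"],s["grip_force"],s["wrist_force"])
e,q1=plan(T,(B+20*Z,TP),None,q,p);plan(e,(B+2*Z,TP),2,q1,p)
w=snap("wrist");save(w,"w2.png")
uv,P=cloud(w);col=w["frame"][uv[:,1],uv[:,0]].astype(int)
m=(col[:,0]>110)&(col[:,1]<70)&(col[:,2]<70)&(P[:,2]>100);r=P[m]
if m.sum()>20:
    c=r.mean(0);print("red",m.sum(),c,np.percentile(r,[2,98],axis=0),np.linalg.svd(r-c,full_matrices=False)[2])
# case rim from wrist
m=(abs(P[:,2]-62)<5)&(col.min(1)>110)&(P[:,0]>440)&(P[:,0]<680)&(P[:,1]<420)&(P[:,1]>80);r=P[m]
print(m.sum(),np.percentile(r,[1,99],axis=0))
f=r[(r[:,0]<485)]
if len(f)>20: print("front",np.polyfit(f[:,1],f[:,0],1),f.min(0),f.max(0))
E
```

```text
12.2833 [0.5240655920949892, 0.39105825367261365, 1.6097500759683074, -0.5894383809453929, 1.543215799147348, 0.6555227267894305] [505.89 242.71 149.59] [ 1.81  1.83 -0.66]
17.847282911082157 24.983785450458527 [-0.49 -0.03 -1.52]
n 5 row [0.55, 0.01, 0.66, -0.02, -0.0, 0.0] poserr [-0.47 -0.08  0.27] roterr 0.10083882151482151
    5 [506.57 242.53  63.67] [ 0.52  0.51  1.63 -0.6   1.42  0.73]
   vmax frac [0.   0.17 0.04 0.02 0.13 0.09]
n 2 row [0.29, 0.01, 0.35, 0.0, -0.01, 0.01] poserr [-0.07 -0.17  0.09] roterr 0.02847492382406531
    2 [506.97 242.43  45.49] [ 0.52  0.54  1.63 -0.6   1.4   0.75]
   vmax frac [0.   0.1  0.01 0.01 0.06 0.05]
10135 [[466.37  94.39  57.17]
 [663.17 342.94  66.93]]
front [ -0.02 476.53] [465.36  90.39  57.  ] [484.39 344.9   64.03]
```

View pics/w2.png

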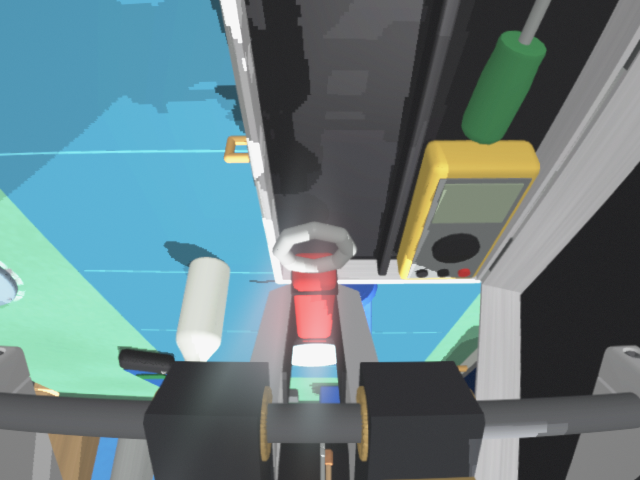

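The wrist view shows the magnifier held flat, with its eye at (315,245). The bay is below it, between the front wall (255,150) and the rib (420,150), and the staple is at (237,150). Lowering into the bay.

Emit:
{"name": "servo_tool", "arguments": {"increments": [[0.55,0.01,0.66,-0.02,0,0,0],[0.55,0.01,0.66,-0.02,0,0,0],[0.55,0.01,0.66,-0.02,0,0,0],[0.55,0.01,0.66,-0.02,0,0,0],[0.55,0.01,0.66,-0.02,0,0,0],[0,0,0,0,0,0,0]]}}

```text
time_s: 12.83
position: [506.5, 239.6, 64.6]
orientation: [1.81, 1.821, -0.657]
wrist_force: [-0.2, -0.2, -1.6]
finger_gap: 18.1
grip_force: 25.0
```

Emit:
{"name": "servo_tool", "arguments": {"increments": [[0.29,0.01,0.35,0,0,0,0],[0.2,0,0.24,0,0,0,0],[0,0,0,0,0,0,0]]}}

```text
time_s: 13.08
position: [509.2, 241.1, 53.0]
orientation: [1.811, 1.82, -0.649]
wrist_force: [-0.5, -0.3, -1.8]
finger_gap: 18.2
grip_force: 25.0
```

Emit:
{"name": "servo_tool", "arguments": {"increments": [[0.1,0,0.12,0,0,0,0],[0,0,0,0,0,0,0]]}}

```text
time_s: 13.25
position: [509.8, 241.5, 51.0]
orientation: [1.811, 1.819, -0.647]
wrist_force: [0.2, 0.1, -0.8]
finger_gap: 17.5
grip_force: 25.0
```

Emit:
{"name": "servo_tool", "arguments": {"increments": [[0.05,0,0.06,0,0,0,0],[0,0,0,0,0,0,0],[0,0,0,0,0,0,0]]}}

```text
time_s: 13.5
position: [509.8, 241.5, 49.7]
orientation: [1.811, 1.819, -0.647]
wrist_force: [0.1, 0.2, -0.5]
finger_gap: 17.7
grip_force: 25.0
```

Emit:
{"name": "servo_tool", "arguments": {"increments": [[0,0,0,0,0,0,0.22],[0,0,0,0,0,0,0.3],[0,0,0,0,0,0,0.42],[0,0,0,0,0,0,0.42],[0,0,0,0,0,0,0.42],[0,0,0,0,0,0,0.42]]}}

```text
time_s: 14.0
position: [509.7, 241.4, 49.4]
orientation: [1.811, 1.819, -0.648]
wrist_force: [0.9, 0.7, -0.4]
finger_gap: 39.5
grip_force: 0.0
```

Emit:
{"name": "servo_tool", "arguments": {"increments": [[0,0,-0.9,0,0,0,0.42],[0,0,-0.9,0,0,0,0.42],[0,0,-0.9,0,0,0,0.42],[-0.6,0,-0.9,0,0,0,0.42],[-0.6,0,-0.9,0,0,0,0.42],[-0.6,0,-0.9,0,0,0,0.42],[-0.6,0,-0.9,0,0,0,0.42],[-0.6,0,-0.9,0,0,0,0.42],[0,0,0,0,0,0,0.2]]}}

```text
time_s: 14.75
position: [510.1, 289.1, 203.3]
orientation: [1.813, 1.817, -0.637]
wrist_force: [0.9, 0.4, 1.0]
finger_gap: 35.4
grip_force: 0.0
```

```bash
python3 - <<'E'
from pl import *
log();T,q,s=now();print(s["finger_gap"],s["wrist_force"])
w=snap("top");save(w,"t2.png");import pickle;pickle.dump(w,open("t2.pkl","wb"))
cv2.imwrite("pics/t2c.png",cv2.resize(cv2.cvtColor(w["frame"][150:310,110:330],cv2.COLOR_RGB2BGR),None,fx=3,fy=3))
w=snap("wrist");save(w,"w3.png")
E
```

```text
14.75 [0.5823813204119606, 0.3919060099785508, 1.5002523674192847, -0.5743896505321908, 1.6464609517038333, 0.6539732319728346] [510.07 289.08 203.26] [ 1.81  1.82 -0.64]
35.435606134065985 [0.88 0.37 0.98]
```

View pics/w3.png

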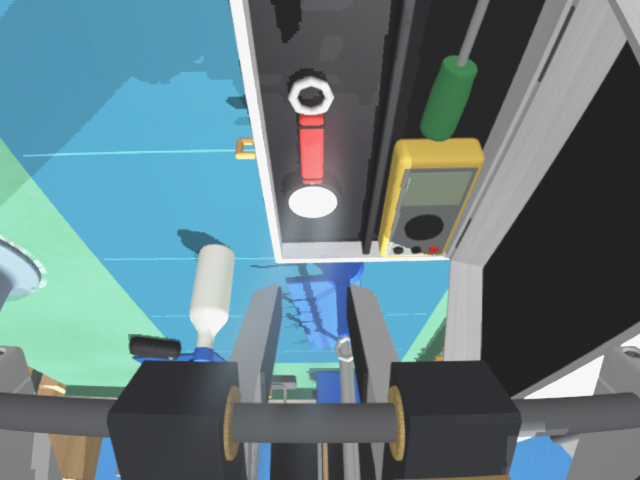

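The magnifier lies flat in the front bay (eye (312,95), lens (312,200)), clear of the rib and walls. Next I'll plan the lid.

```bash
python3 - <<'E'
from pl import *
import pickle
p,r=fit();T,q,s=now()
S0=pickle.load(open("top0.pkl","rb"));uv,P=cloud(S0)
m=(P[:,0]>662)&(P[:,0]<800)&(P[:,1]>110)&(P[:,1]<410)&(P[:,2]>60)
for y in range(120,400,40):
    k=P[m&(abs(P[:,1]-y)<20)];print(y,[(x,round(k[abs(k[:,0]-x)<12][:,2].max()) if (abs(k[:,0]-x)<12).any() else None) for x in range(675,800,25)])
# lid front-wall strip -> hinge-angle check at y=165 and 330
for y in(140,170,330,360):
    k=P[(abs(P[:,1]-y)<8)&(P[:,0]>590)&(P[:,0]<680)&(P[:,2]>230)];print(y,"strip",k[k[:,0].argmin()],k[k[:,0].argmax()],k[k[:,2].argmax()])
D=frame(CX,-Z); y=-80
A=CO+80*CX+y*CY+400*Z
e,q1=multi(T,(A-50*CX,D),2,q,p,via=[0,0,40])
e,q1=plan(e,(CO+136*CX+y*CY+390*Z,D),None,q1,p)
e,q1=plan(e,(CO+136*CX+y*CY+222*Z,D),None,q1,p)
E
```

```text
120 [(675, 204), (700, None), (725, None), (750, None), (775, None)]
160 [(675, None), (700, None), (725, None), (750, None), (775, None)]
200 [(675, 179), (700, 182), (725, None), (750, None), (775, None)]
240 [(675, 327), (700, 334), (725, None), (750, 164), (775, 166)]
280 [(675, 326), (700, 330), (725, None), (750, 167), (775, 167)]
320 [(675, 190), (700, 176), (725, None), (750, 163), (775, 166)]
360 [(675, None), (700, None), (725, None), (750, 165), (775, 168)]
140 strip [612.74 142.31 252.56] [655.92 137.45 254.28] [651.44 147.12 264.1 ]
170 strip [613.64 168.8  248.56] [654.07 167.1  254.16] [652.67 171.76 259.51]
330 strip [611.26 330.69 250.86] [651.68 323.77 256.03] [648.16 334.5  262.24]
360 strip [611.31 362.03 250.55] [650.64 359.85 252.57] [648.63 355.27 260.34]
n 9 row [-0.69, 0.24, -0.5, 0.01, 0.55, -0.0] poserr [ 0.78  0.6  -0.04] roterr 0.2228381268329772
    6 [536.53 253.37 294.75] [ 0.44  0.21  1.48 -0.42  1.64  0.45]
    9 [550.82 228.12 339.22] [ 0.36  0.15  1.46 -0.33  1.65  0.34]
   vmax frac [0.21 0.23 0.05 0.17 0.03 0.2 ]
n 6 row [-0.6, 0.34, -0.39, 0.01, 0.83, -0.01] poserr [ 0.05  0.31 -0.6 ] roterr 0.1474869908501655
    6 [591.85 167.61 399.4 ] [ 0.09  0.08  1.4  -0.    1.67  0.08]
   vmax frac [0.31 0.13 0.06 0.32 0.05 0.24]
n 6 row [-0.0, 0.88, 0.08, -0.0, 0.0, -0.01] poserr [-0.36  0.25 -0.28] roterr 0.13351647859248575
    6 [697.43 168.61 389.72] [ 0.08  0.33  1.13 -0.    1.69  0.07]
   vmax frac [0.02 0.29 0.27 0.   0.04 0.02]
n 10 row [-0.0, 0.0, 0.84, -0.0, 0.0, 0.0] poserr [-0.49  0.08 -0.28] roterr 0.13351647859248575
    6 [697.35 168.51 288.92] [ 0.08  0.35  1.28 -0.    1.51  0.07]
    10 [697.3  168.44 221.72] [ 0.08  0.39  1.35 -0.    1.4   0.07]
   vmax frac [0.   0.07 0.16 0.   0.16 0.  ]
```

Emit:
{"name": "servo_tool", "arguments": {"increments": [[-0.56,0,-0.68,0,0,0,0],[-0.56,0,-0.68,0,0,0,0],[-0.56,0,-0.68,0,0,0,0],[-0.69,0.24,-0.5,0.01,0.55,0,0],[-0.69,0.24,-0.5,0.01,0.55,0,0],[-0.69,0.24,-0.5,0.01,0.55,0,0],[-0.69,0.24,-0.5,0.01,0.55,0,0],[-0.69,0.24,-0.5,0.01,0.55,0,0],[-0.69,0.24,-0.5,0.01,0.55,0,0],[-0.69,0.24,-0.5,0.01,0.55,0,0],[-0.69,0.24,-0.5,0.01,0.55,0,0],[-0.69,0.24,-0.5,0.01,0.55,0,0]]}}

```text
time_s: 15.85
position: [550.4, 228.0, 394.7]
orientation: [2.026, 2.034, -0.35]
wrist_force: [-0.1, -0.2, 0.4]
finger_gap: 0.5
grip_force: 0.0
```

Emit:
{"name": "servo_tool", "arguments": {"increments": [[-0.6,0.34,-0.2,0.01,0.83,-0.01,0],[-0.6,0.34,-0.2,0.01,0.83,-0.01,0],[-0.6,0.34,-0.2,0.01,0.83,-0.01,0],[-0.6,0.34,-0.2,0.01,0.83,-0.01,0],[-0.6,0.34,-0.2,0.01,0.83,-0.01,0],[-0.6,0.34,-0.2,0.01,0.83,-0.01,0],[0,0.88,0.08,0,0,0,0],[0,0.88,0.08,0,0,0,0],[0,0.88,0.08,0,0,0,0],[0,0.88,0.08,0,0,0,0],[0,0.88,0.08,0,0,0,0],[0,0.88,0.08,0,0,0,0]]}}

```text
time_s: 16.85
position: [697.7, 163.8, 421.8]
orientation: [2.211, 2.229, -0.003]
wrist_force: [0.1, -0.6, -0.2]
finger_gap: 0.5
grip_force: 0.0
```

```bash
cat > lid.py <<'E'
from pl import *
D=frame(CX,-Z)
def lidpt(a,lx,lz,y): 
    return CO+CX*(95+lx*np.cos(a)+lz*np.sin(a))+CY*y+Z*(62.5-lx*np.sin(a)+lz*np.cos(a))
E
python3 - <<'E'
from lid import *
log();p,r=fit();T,q,s=now();print(s["finger_gap"])
y=-80
e,q1=plan(T,(CO+132*CX+y*CY+222*Z,D),None,q,p)
pt=lambda a:(lidpt(a,-170,42,y)+12.5*CX,D)
print(pt(1.3)[0])
for a0 in (1.3,1.0,.7,.4,.15,0.0):
    e,q1=plan(e,pt(a0),None if a0!=1.3 else 4,q1,p)
E
```

```text
16.85 [0.07377646477616975, 0.33045554199319993, 1.0698403537699928, -0.0023253945440105473, 1.7418527931695365, 0.06529107395553321] [697.67 163.83 421.82] [ 2.21  2.23 -0.  ]
0.5382755037931702
n 11 row [0.02, -0.02, 0.91, -0.0, 0.0, -0.0] poserr [-0.64 -0.6  -0.38] roterr 0.17386055735925743
    6 [695.2  165.96 312.62] [ 0.08  0.34  1.25 -0.    1.55  0.07]
    11 [693.15 167.73 221.62] [ 0.08  0.38  1.36 -0.    1.4   0.07]
   vmax frac [0.   0.07 0.19 0.   0.18 0.  ]
[664.29 168.03 237.54]
n 4 row [0.01, -0.36, -0.2, -0.0, 0.01, -0.01] poserr [0.06 0.26 0.09] roterr 0.06186085328531761
    4 [664.35 168.28 237.63] [0.08 0.3  1.43 0.   1.41 0.07]
   vmax frac [0.01 0.13 0.09 0.   0.02 0.  ]
n 3 row [-0.0, -0.86, 0.16, -0.0, -0.0, 0.0] poserr [-0.04  0.21 -0.2 ] roterr 0.06186085328531761
    3 [612.75 167.73 228.05] [0.09 0.19 1.58 0.   1.37 0.08]
   vmax frac [0.01 0.24 0.27 0.   0.07 0.01]
n 3 row [-0.0, -0.77, 0.4, -0.0, -0.0, 0.0] poserr [ 0.21  0.19 -0.07] roterr 0.06186085328531761
    3 [566.54 167.24 204.07] [0.1  0.11 1.71 0.   1.32 0.08]
   vmax frac [0.01 0.19 0.26 0.   0.1  0.01]
n 3 row [-0.0, -0.62, 0.61, -0.0, -0.0, 0.0] poserr [0.26 0.17 0.1 ] roterr 0.06186085328531761
    3 [529.33 166.85 167.48] [0.1  0.06 1.84 0.   1.24 0.09]
   vmax frac [0.01 0.11 0.22 0.   0.13 0.01]
n 3 row [-0.0, -0.36, 0.63, -0.0, -0.0, 0.0] poserr [0.23 0.17 0.26] roterr 0.06186085328531761
    3 [507.72 166.63 129.69] [0.1  0.06 1.91 0.   1.17 0.09]
   vmax frac [0.01 0.01 0.15 0.   0.14 0.01]
n 2 row [-0.0, -0.21, 0.63, -0.0, -0.0, 0.01] poserr [ 0.    0.17 -0.01] roterr 0.04625810637343002
    2 [499.31 166.55 104.49] [0.11 0.07 1.95 0.   1.12 0.1 ]
   vmax frac [0.01 0.06 0.1  0.   0.14 0.01]
```

Emit:
{"name": "servo_tool", "arguments": {"increments": [[0.02,-0.02,0.91,0,0,0,0],[0.02,-0.02,0.91,0,0,0,0],[0.02,-0.02,0.91,0,0,0,0],[0.02,-0.02,0.91,0,0,0,0],[0.02,-0.02,0.91,0,0,0,0],[0.02,-0.02,0.91,0,0,0,0],[0.02,-0.02,0.91,0,0,0,0],[0.02,-0.02,0.91,0,0,0,0],[0.02,-0.02,0.91,0,0,0,0],[0.02,-0.02,0.91,0,0,0,0],[0.02,-0.02,0.91,0,0,0,0]]}}

```text
time_s: 17.77
position: [692.5, 168.0, 220.8]
orientation: [2.211, 2.23, -0.003]
wrist_force: [1.2, 0.0, -0.2]
finger_gap: 0.3
grip_force: 0.0
```

Emit:
{"name": "servo_tool", "arguments": {"increments": [[0,-0.36,-0.2,0,0,0,0],[0,-0.36,-0.2,0,0,0,0],[0,-0.36,-0.2,0,0,0,0],[0,-0.36,-0.2,0,0,0,0],[0,-0.43,0.08,0,0,0,0],[0,-0.43,0.08,0,0,0,0],[0,-0.43,0.08,0,0,0,0]]}}

```text
time_s: 18.35
position: [638.5, 167.7, 234.7]
orientation: [2.21, 2.227, 0.003]
wrist_force: [2.7, 0.4, 4.5]
finger_gap: 0.7
grip_force: 2.1
```

Emit:
{"name": "servo_tool", "arguments": {"increments": [[0,-0.43,0.08,0,0,0,0],[0,-0.43,0.08,0,0,0,0],[0,-0.43,0.08,0,0,0,0],[0,-0.38,0.2,0,0,0,0],[0,-0.38,0.2,0,0,0,0],[0,-0.38,0.2,0,0,0,0],[0,-0.38,0.2,0,0,0,0],[0,-0.38,0.2,0,0,0,0],[0,-0.38,0.2,0,0,0,0]]}}

```text
time_s: 19.1
position: [565.2, 167.1, 201.4]
orientation: [-2.213, -2.23, 0.005]
wrist_force: [2.3, 0.1, 0.1]
finger_gap: 0.7
grip_force: 1.0
```

Emit:
{"name": "servo_tool", "arguments": {"increments": [[0,-0.31,0.3,0,0,0,0],[0,-0.31,0.3,0,0,0,0],[0,-0.31,0.3,0,0,0,0],[0,-0.31,0.3,0,0,0,0],[0,-0.31,0.3,0,0,0,0],[0,-0.31,0.3,0,0,0,0],[0,0,0,0,0,0,0]]}}

```text
time_s: 19.68
position: [526.6, 166.7, 164.4]
orientation: [-2.211, -2.228, 0.009]
wrist_force: [-0.1, 0.5, -0.3]
finger_gap: 0.6
grip_force: 0.0
```

Emit:
{"name": "servo_tool", "arguments": {"increments": [[0,-0.18,0.32,0,0,0,0],[0,-0.18,0.32,0,0,0,0],[0,-0.18,0.32,0,0,0,0],[0,-0.18,0.32,0,0,0,0],[0,-0.18,0.32,0,0,0,0],[0,-0.18,0.32,0,0,0,0]]}}

```text
time_s: 20.18
position: [507.1, 166.5, 127.5]
orientation: [2.213, 2.23, -0.004]
wrist_force: [1.7, 0.2, 1.1]
finger_gap: 0.5
grip_force: 0.5
```

Emit:
{"name": "servo_tool", "arguments": {"increments": [[0,-0.1,0.32,0,0,0,0],[0,-0.1,0.32,0,0,0,0],[0,-0.1,0.3,0,0,0,0],[0,0,0.15,0,0,0,0]]}}

```text
time_s: 20.52
position: [500.2, 166.4, 105.2]
orientation: [-2.212, -2.229, 0.007]
wrist_force: [-0.5, -0.4, 1.4]
finger_gap: 0.4
grip_force: 0.6
```

Emit:
{"name": "servo_tool", "arguments": {"increments": [[0,0,0.1,0,0,0,0],[0,0,0.1,0,0,0,0]]}}

```text
time_s: 20.68
position: [500.4, 166.4, 104.5]
orientation: [-2.211, -2.229, 0.01]
wrist_force: [-15.1, -1.8, 28.8]
finger_gap: 0.4
grip_force: 14.5
```

Emit:
{"name": "servo_tool", "arguments": {"increments": [[0,0,-0.5,0,0,0,0],[0,0,-0.9,0,0,0,0],[0,0,-0.9,0,0,0,0],[0,0,-0.9,0,0,0,0],[0,0,-0.9,0,0,0,0],[0,0,-0.9,0,0,0,0]]}}

```text
time_s: 21.18
position: [501.6, 166.6, 203.4]
orientation: [2.213, 2.23, -0.004]
wrist_force: [0.5, 0.4, 0.7]
finger_gap: -0.1
grip_force: 0.0
```

```bash
python3 - <<'E'
from lid import *
log()
import pickle
w=snap("top");save(w,"t3.png");pickle.dump(w,open("t3.pkl","wb"))
s=snap("side");pickle.dump(s,open("s3.pkl","wb"))
cv2.imwrite("pics/s3c.png",cv2.resize(cv2.cvtColor(s["frame"][100:330,120:400],cv2.COLOR_RGB2BGR),None,fx=2.5,fy=2.5))
for nm,x in(("top",w),("side",s)):
    uv,P=cloud(x)
    d=(P-CO);X=d@CX;Y=d@CY
    k=(abs(X)<90)&(abs(Y+120)<25)|((abs(X)<90)&(abs(Y-120)<25))
    k&=(P[:,2]>90)&(P[:,2]<125)
    A=np.c_[X[k],Y[k],np.ones(k.sum())];c=np.linalg.lstsq(A,P[k,2],rcond=None)[0];print(nm,"lid plane",c,k.sum())
    h=(X>-190)&(X<-99)&(abs(Y)<16)&(P[:,2]>75)&(P[:,2]<200)
    print("hasp",h.sum(),np.c_[X,Y,P[:,2]][h][::max(1,h.sum()//12)])
    # front edge of lid
    k=(P[:,2]>95)&(P[:,2]<115)&(abs(P[:,0]-465)<30)&(abs(Y)>40)&(abs(Y)<130);print("front x", np.percentile(X[k],[1,5,50]),k.sum())
    k=(P[:,2]>97)&(P[:,2]<112)&(abs(X)<80);print("Y ext",np.percentile(Y[k&(abs(Y)<165)],[.5,99.5]))
E
```

```text
21.1833 [0.1069668919194851, -0.038164713320197136, 1.867747702593056, -0.0017677583052733863, 1.3134999758226584, 0.09975682948655495] [501.56 166.62 203.4 ] [ 2.21  2.23 -0.  ]
top lid plane [  0.    0.  105.4] 3767
hasp 45 [[-100.63   13.04  105.87]
 [-100.99    5.87  110.55]
 [-100.88    0.31  107.78]
 [-101.26   -6.86  112.74]
 [-103.03    9.75  111.26]
 [-103.07    3.68  110.94]
 [-103.22   -2.75  112.34]
 [-105.17   13.21  113.8 ]
 [-105.37    6.6   116.08]
 [-105.02    1.94  109.22]
 [-105.44   -5.42  115.12]
 [-107.04    9.82  110.39]
 [-107.32    2.88  114.14]
 [-109.56   13.72  120.05]
 [-109.51    8.09  118.03]]
front x [-93.35 -91.72 -80.89] 426
Y ext [-151.11  147.99]
side lid plane [  0.    -0.   106.06] 2109
hasp 57 [[-149.99    7.56  162.74]
 [-146.93    5.95  159.45]
 [-149.86    1.42  160.77]
 [-150.71   -3.3   161.09]
 [-150.95   -6.9   160.55]
 [-143.21   -8.74  157.25]
 [-149.31  -11.02  159.25]
 [-126.52    5.55  138.81]
 [-125.27    0.59  138.07]
 [-121.56   -0.13  133.91]
 [-116.63    1.17  128.07]
 [-109.37    2.41  120.95]
 [-104.79    2.96  115.62]
 [-101.04   -8.18  111.46]
 [ -99.74  -14.29  101.01]]
front x [-95.21 -93.79 -83.06] 834
Y ext [-155.93  144.74]
```

View pics/s3c.png

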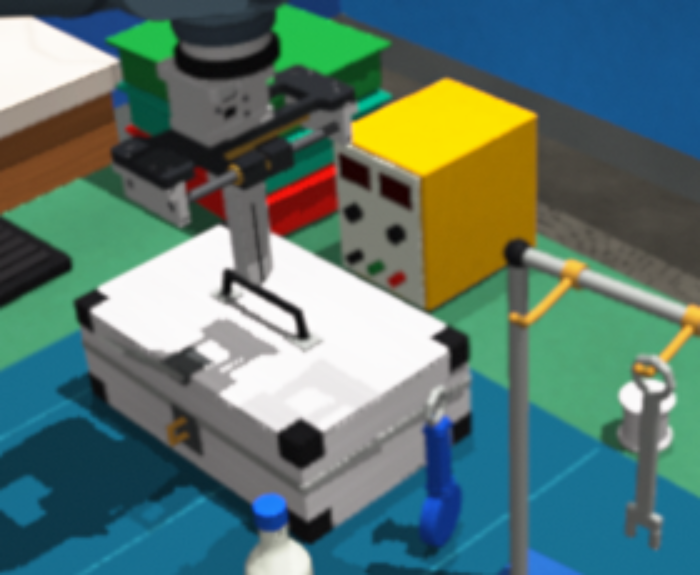

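The side crop shows the lid shut (flat at 105.5 mm). Depth has the hasp standing up and forward at about 2.45 rad, clear of the staple at (178,430). Next is the swing-down.

```bash
python3 - <<'E'
from lid import *
p,r=fit();T,q,s=now();e=T;q1=q
for x,z,n in((-66,200,6),(-66,124,5),(-105,124,4),(-117,117,2),(-120,104,2),(-134,86,3),(-128,77,2),(-172,74,4),(-172,68,1),(-116,68,7)):
    e,q1=plan(e,(CO+x*CX-2*CY+z*Z,D),n,q1,p)
E
```

```text
n 6 row [0.65, -0.07, 0.05, 0.01, 0.0, -0.01] poserr [-0.49  0.45 -0.26] roterr 0.13659863617008303
    6 [494.54 244.79 199.74] [ 0.25  0.02  1.82 -0.    1.3   0.24]
   vmax frac [0.17 0.08 0.05 0.   0.01 0.13]
n 5 row [-0.0, 0.0, 0.76, 0.0, 0.0, 0.01] poserr [-0.42  0.35 -0.26] roterr 0.12506613789669682
    5 [494.6  244.69 123.74] [ 0.25  0.11  1.87 -0.    1.16  0.25]
   vmax frac [0.   0.13 0.07 0.   0.16 0.  ]
n 4 row [-0.0, -0.48, -0.0, 0.0, 0.0, -0.01] poserr [ 0.18  0.38 -0.29] roterr 0.10796137663497389
    4 [456.2  244.33 123.71] [ 0.27  0.03  1.96 -0.    1.16  0.26]
   vmax frac [0.03 0.14 0.12 0.   0.01 0.02]
n 2 row [-0.01, -0.3, 0.17, 0.01, 0.01, 0.01] poserr [ 0.19 -0.03 -0.09] roterr 0.03602648328366556
    2 [444.21 243.8  116.91] [0.28 0.01 1.99 0.   1.14 0.27]
   vmax frac [0.02 0.05 0.08 0.01 0.04 0.01]
n 2 row [0.0, -0.08, 0.32, -0.0, -0.0, -0.0] poserr [-0.02 -0.03  0.11] roterr 0.03602648328366556
    2 [441.   243.77 104.11] [0.28 0.02 2.   0.   1.12 0.27]
   vmax frac [0.01 0.04 0.04 0.   0.07 0.  ]
n 3 row [0.0, -0.23, 0.3, -0.0, -0.0, -0.0] poserr [ 0.17 
[... 335 characters left out ...]
.   0.05 0.01]
n 4 row [0.0, -0.55, 0.04, -0.0, -0.0, -0.0] poserr [ 0.16 -0.01 -0.26] roterr 0.03602648328366556
    4 [389.19 243.27  73.74] [ 0.31 -0.04  2.13  0.    1.05  0.3 ]
   vmax frac [0.05 0.15 0.13 0.   0.01 0.04]
n 1 row [0.0, -0.01, 0.29, -0.01, -0.0, -0.0] poserr [-0.04 -0.02 -0.06] roterr 0.01828511306072109
    1 [388.99 243.26  67.94] [ 0.31 -0.03  2.13  0.    1.04  0.3 ]
   vmax frac [0.   0.06 0.02 0.   0.07 0.  ]
n 7 row [0.0, 0.4, -0.0, 0.0, -0.0, -0.0] poserr [-0.04 -0.03 -0.05] roterr 0.01828511306072109
    6 [436.98 243.73  67.94] [0.28 0.07 2.03 0.   1.04 0.27]
    7 [444.98 243.81  67.95] [0.28 0.09 2.01 0.   1.04 0.27]
   vmax frac [0.04 0.11 0.1  0.   0.01 0.03]
```

Emit:
{"name": "servo_tool", "arguments": {"increments": [[0.65,-0.07,0.05,0,0,0,0],[0.65,-0.07,0.05,0,0,0,0],[0.65,-0.07,0.05,0,0,0,0],[0.65,-0.07,0.05,0,0,0,0],[0.65,-0.07,0.05,0,0,0,0],[0.65,-0.07,0.05,0,0,0,0],[0,0,0.76,0,0,0,0],[0,0,0.76,0,0,0,0],[0,0,0.76,0,0,0,0],[0,0,0.76,0,0,0,0],[0,0,0.76,0,0,0,0],[0,0,0,0,0,0,0]]}}

```text
time_s: 22.28
position: [489.7, 244.4, 116.8]
orientation: [-2.21, -2.228, 0.013]
wrist_force: [0.1, 0.4, -0.5]
finger_gap: 0.5
grip_force: 0.0
```

Emit:
{"name": "servo_tool", "arguments": {"increments": [[0,-0.48,0,0,0,0,0],[0,-0.48,0,0,0,0,0],[0,-0.48,0,0,0,0,0],[0,-0.48,0,0,0,0,0],[0,-0.3,0.17,0,0,0,0],[0,-0.3,0.17,0,0,0,0],[0,-0.08,0.32,0,0,0,0],[0,-0.08,0.32,0,0,0,0]]}}

```text
time_s: 22.95
position: [438.6, 244.1, 100.8]
orientation: [2.212, 2.23, -0.002]
wrist_force: [1.2, 0.1, 0.5]
finger_gap: 0.6
grip_force: 1.0
```

Emit:
{"name": "servo_tool", "arguments": {"increments": [[0,-0.23,0.3,0,0,0,0],[0,-0.23,0.3,0,0,0,0],[0,-0.23,0.3,0,0,0,0],[0,0.15,0.23,0,0,0,0],[0,0.15,0.23,0,0,0,0],[0,0,0,0,0,0,0]]}}

```text
time_s: 23.45
position: [430.3, 243.5, 72.3]
orientation: [-2.212, -2.229, 0.007]
wrist_force: [-0.2, -0.6, -0.3]
finger_gap: 0.7
grip_force: 0.0
```

Emit:
{"name": "servo_tool", "arguments": {"increments": [[0,-0.55,0,0,0,0,0],[0,-0.55,0,0,0,0,0],[0,-0.55,0,0,0,0,0],[0,-0.55,0,0,0,0,0],[0,0,0.15,0,0,0,0],[0,0,0,0,0,0,0]]}}

```text
time_s: 23.95
position: [385.7, 243.4, 70.5]
orientation: [2.212, 2.231, -0.004]
wrist_force: [0.0, 0.3, -0.1]
finger_gap: 1.0
grip_force: 0.0
```

```bash
python3 - <<'E'
from lid import *
T,q,s=now();print(T[0],(T[0]-CO)@CX)
w=snap("side");uv,P=cloud(w);d=P-CO;X=d@CX;Y=d@CY;c=w["frame"][uv[:,1],uv[:,0]]
h=(X>-160)&(X<-101)&(abs(Y)<22)&(P[:,2]>15)&(P[:,2]<110)
print(np.c_[X,Y,P[:,2],c][h][::max(1,h.sum()//15)])
cv2.imwrite("pics/s4c.png",cv2.resize(cv2.cvtColor(w["frame"][180:320,120:280],cv2.COLOR_RGB2BGR),None,fx=4,fy=4))
E
```

```text
[385.75 243.44  70.49] -175.27680797349663
[[-101.74    5.47  107.57   68.     70.     71.  ]
 [-103.91    2.1    94.98  146.    148.    144.  ]
 [-102.6   -21.42  101.15  119.    122.    118.  ]
 [-116.81    3.8    88.42   87.     88.     85.  ]
 [-116.71    1.45   84.36   86.     87.     85.  ]
 [-120.84   -4.09   84.43   88.     89.     86.  ]
 [-119.17   -3.76   78.04   94.     95.     92.  ]
 [-121.46  -10.14   77.53  142.    144.    140.  ]
 [-121.57  -20.67   78.02  132.    132.    130.  ]
 [-101.31   -9.39   54.56   93.     65.     28.  ]
 [-141.66    8.8    60.67   85.     92.     91.  ]
 [-141.69    2.13   59.02  139.    140.    136.  ]
 [-145.75    4.82   54.62  148.    150.    145.  ]
 [-145.84    2.18   50.77  143.    148.    144.  ]
 [-142.08  -18.22   54.61  163.    163.    159.  ]
 [-144.98  -20.12   46.75   85.     95.     96.  ]]
```

View pics/s4c.png

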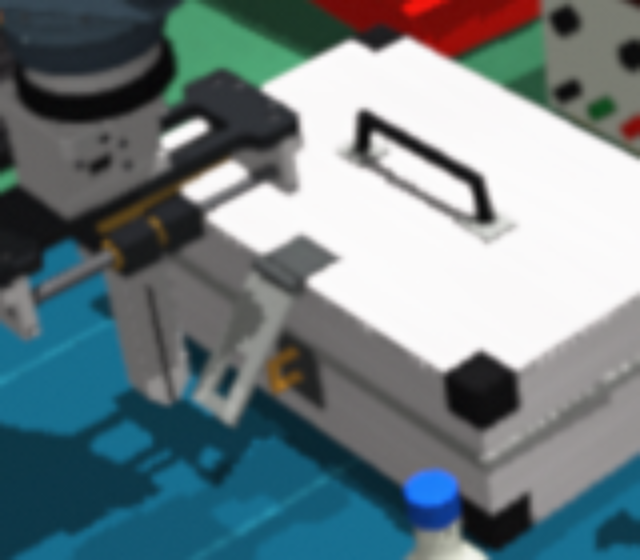

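The leaf hangs at about 0.75 rad (slot at (218,395)), with the fingers in front of it at (155,370) and the staple at (285,370). Pushing it home.

Emit:
{"name": "servo_tool", "arguments": {"increments": [[0,0.4,0,0,0,0,0],[0,0.4,0,0,0,0,0],[0,0.4,0,0,0,0,0],[0,0.4,0,0,0,0,0],[0,0.4,0,0,0,0,0],[0,0.4,0,0,0,0,0],[0,0.3,0,0,0,0,0]]}}

```text
time_s: 24.58
position: [440.9, 243.7, 70.1]
orientation: [-2.212, -2.229, 0.007]
wrist_force: [-2.2, -0.2, -0.6]
finger_gap: 0.0
grip_force: 1.2
```

Emit:
{"name": "servo_tool", "arguments": {"increments": [[0,0.15,0,0,0,0,0],[0,0.1,0,0,0,0,0],[0,0,0,0,0,0,0]]}}

```text
time_s: 24.83
position: [445.6, 243.8, 70.3]
orientation: [-2.213, -2.23, 0.006]
wrist_force: [-1.8, -0.7, -1.0]
finger_gap: 0.6
grip_force: 0.6
```

Emit:
{"name": "servo_tool", "arguments": {"increments": [[0,0.1,0,0,0,0,0],[0,0,0,0,0,0,0]]}}

```text
time_s: 25.0
position: [446.9, 243.9, 70.2]
orientation: [-2.212, -2.229, 0.007]
wrist_force: [-2.7, -0.4, -0.9]
finger_gap: 0.5
grip_force: 1.7
```

Keep nudging until it meets the stop.

Emit:
{"name": "servo_tool", "arguments": {"increments": [[0,0.1,0,0,0,0,0],[0,0,0,0,0,0,0]]}}

```text
time_s: 25.17
position: [447.0, 243.8, 70.1]
orientation: [-2.21, -2.227, 0.013]
wrist_force: [-10.7, -0.6, 4.7]
finger_gap: 0.4
grip_force: 5.5
```

Emit:
{"name": "servo_tool", "arguments": {"increments": [[0,0.1,0,0,0,0,0],[0,0,0,0,0,0,0]]}}

```text
time_s: 25.33
position: [447.0, 243.8, 70.0]
orientation: [-2.207, -2.225, 0.019]
wrist_force: [-17.9, -1.3, 11.5]
finger_gap: 0.6
grip_force: 9.4
```

Emit:
{"name": "servo_tool", "arguments": {"increments": [[0,0.05,0,0,0,0,0],[0,0,0,0,0,0,0]]}}

```text
time_s: 25.5
position: [447.0, 243.8, 69.8]
orientation: [-2.206, -2.225, 0.022]
wrist_force: [-22.3, -2.0, 13.6]
finger_gap: 0.6
grip_force: 11.0
```

Emit:
{"name": "servo_tool", "arguments": {"increments": [[0,-0.5,0,0,0,0,0],[0,-0.9,0,0,0,0,0],[0,-0.9,-0.3,0,0,0,0],[0,-0.9,-0.9,0,0,0,0],[0,-0.3,-0.9,0,0,0,0],[0.5,0,-0.9,0,0,0,0],[0,0,-0.9,0,0,0,0],[0,0,-0.9,0,0,0,0],[0,0,0,0,0,0,0]]}}

```text
time_s: 26.25
position: [386.0, 254.9, 171.5]
orientation: [2.209, 2.227, 0.011]
wrist_force: [0.4, 0.8, 0.2]
finger_gap: 0.4
grip_force: 0.0
```

```bash
python3 - <<'E'
from lid import *
T,q,s=now();print(T[0],s["wrist_force"],s["time_s"])
w=snap("side");uv,P=cloud(w);d=P-CO;X=d@CX;Y=d@CY
h=(X>-160)&(X<-97)&(abs(Y)<22)&(P[:,2]>15)&(P[:,2]<102)
Q=np.c_[X,Y,P[:,2]][h];
for z in range(20,105,10):
    k=Q[abs(Q[:,2]-z)<5]
    if len(k):print(z,len(k),np.percentile(k[:,0],[0,50]))
k=(abs(X)<85)&(abs(abs(Y)-110)<30)&(P[:,2]>90)&(P[:,2]<125);print("lid",np.median(P[k,2]),np.linalg.lstsq(np.c_[X[k],Y[k],np.ones(k.sum())],P[k,2],rcond=None)[0])
cv2.imwrite("pics/s5c.png",cv2.resize(cv2.cvtColor(w["frame"][160:400,120:480],cv2.COLOR_RGB2BGR),None,fx=2.2,fy=2.2))
E
```

```text
[386.05 254.88 171.46] [0.43 0.85 0.23] 26.25
20 2 [-103.56 -103.21]
30 22 [-104.54 -102.59]
40 36 [-112.45 -102.54]
50 45 [-114.73 -102.71]
60 42 [-113.11 -101.66]
70 35 [-102.78 -100.82]
80 41 [-102.62  -99.85]
90 38 [-102.15  -99.4 ]
100 21 [-100.86  -99.24]
lid 106.12974848864269 [ -0.    -0.   106.03]
```

View pics/s5c.png

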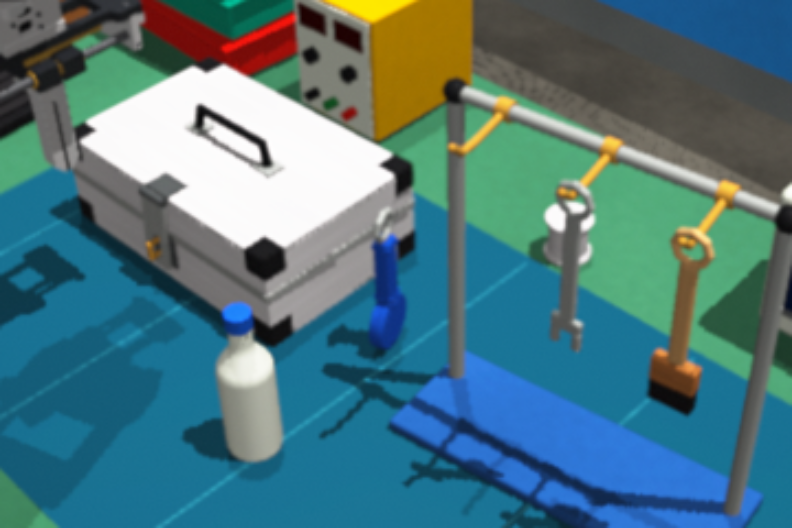

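The final view shows the lid shut, the hasp flat with the staple through it at (152,248), and the spanner and brush still on their hooks.

```bash
python3 -c "
from station import arm
print(arm.finish_job())"
```

```text
the job is handed in; nothing more can be done
None
```

The job is handed in at about 26 s of the 70 s: the magnifier lies flat in the front bay, the lid is shut, the hasp is fully down over the staple, and the other tools are still on their hooks.

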